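Clamp a microfluidic chip with the hand crank

TASK

Put the purple-tagged chip cartridge flat into the channel of the clamping station, between the blue jaw and the steel fence, and let it go. Then take the black spinning grip of the crank and, without letting go or regrasping, turn the crank steadily clockwise (seen from above) at an unhurried pace until the jaw has pushed the cartridge against the fence and holds it firmly; stop as soon as you feel the crank stiffen, because overtightening cracks the chip. Finally release the crank and leave everything else where it is.

Things in the scene. Friction and masses are not known exactly. Their poses are not given: they have to be found in the camera images.
- station: Clamping station fixed to the table: aluminium base plate 130 x 340 x 20 mm (its x, y, z); origin at the centre of its underside. Channel for the cartridge along y on its -y half, see nest; the fence at the channel's -y end, the moving jaw at its +y end. White gearbox 90 x 90 mm centred at y = +120 mm, top 80 mm over the table, crank on top.
- nest (a point): On the channel floor (plate top, 20 mm over the table) at (0, -60, 20) mm in the station; axes as the station's. Good spot for the middle of the cartridge's underside: about 30 mm free either side in y. Channel 81 mm wide in x between ribs 10 mm high. Steel fence 70 x 20 x 16 mm at its -y end; the fence is adjustable: its +y face stands at y = -106 to -114 mm, unmeasured, new each run.
- crank_axis (a point): Point on the vertical crank axis, fixed in the station at (0, 120, 100) mm; 100 mm over the table, level with the grip's lower end. Axes parallel to the station's.
- grip_mid (a point): Middle of the crank's black upright grip, 122.5 mm over the table: a cylinder 22 mm in diameter, 45 mm tall (100 to 145 mm over the table) spinning freely on its pin, so it can be held at a fixed orientation while it goes round. Its centre line is 55 mm from the crank axis. The steel crank arm lies just under it.
- crank (a joint): Crank angle, rad; 0: arm along the station's +y; grows clockwise seen from above (+y towards +x); starts at 0 to 1.5. A turn moves the jaw 30 mm. Friction at the grip about 2.5 N (+0.5 N per rad/s); it stays where left, under load too. Once the chip is pinched, each further N along the circle adds about 11 N of clamping; wanted 5 to 120 N: stop 3 to 6 N above the running force. Stiff: a few mm too far is too much.
- jaw_face (a point): Centre of the moving blue jaw's front face (the face looks to the station's -y). Jaw 64 mm wide in x, 15 mm high, 25 mm thick, running 1 mm over the channel floor. With the crank at 0 the face is at y = -10 mm in the station's frame.
- chip: Cartridge to clamp, loose, 60 to 130 g: flat pale body 76 x 40 x 12 mm (its x, y, z), on its middle a white connector block 34 x 22 mm (x, y), from 12 to 36 mm above the underside, to take it by, best across its 22 mm. Purple tags on the block and at the +x end. Origin: centre of the underside. In the channel its 76 mm side lies along the station's x, either way round.
- spare_chip: Same cartridge with green tags, loose; not to be used. It and the purple one swap places from run to run. Origin at the centre of the underside.
- bottle: Loose amber bottle, 52 mm in diameter, 120 mm tall; origin at the underside. Leave alone.
- beaker: Loose glass beaker, 70 mm in diameter, 85 mm tall; origin at the underside. Leave alone.
- dish: Loose clear dish, 90 mm in diameter, 16 mm tall; origin at the underside. Leave alone.
- driver: Loose screwdriver, 160 mm long. Leave alone.
- jar: Loose jar with blue cap, 60 mm in diameter, 70 mm tall; origin at the underside. Leave alone.
- jaw: The moving blue jaw itself (see jaw_face); origin at the centre of the lower edge of its front face, on the channel floor.
- grip: The crank's black spinning grip (see grip_mid); origin at the centre of its lower end. Its own yaw means nothing, it spins freely.
Mind the look-alikes: they are no part of the job. Leave any brown, pink or red look-alike of the chip alone.

How it is judged:
On the way, in this order (a step that is already met when the one before it is completed fails the run):
1. the purple-tagged cartridge lies flat on the channel floor between jaw and fence, let go (x of chip in the frame of station between -0.006 and 0.006 m and z of chip in the frame of station between 0.016 and 0.0235 m and angle between chip's own z axis and vertical below 0.06 rad and y of chip in the frame of station between -0.11 and -0.02 m and contact force between the fingers and chip below 0.05 N), for 0.2 s.
2. the crank, held by its grip, has driven the jaw so that the cartridge is pinched between jaw and fence (over 5 N) (x of chip in the frame of station between -0.006 and 0.006 m and z of chip in the frame of station between 0.016 and 0.0235 m and angle between chip's own z axis and vertical below 0.06 rad and contact force between jaw and chip above 5 N and y of chip in the frame of station below -0.083 m and contact force between the fingers and grip above 0.3 N), for 0.1 s.
At the end, for the whole second after the job is handed in: The purple-tagged cartridge lies at rest in the channel, flat (within 0.06 rad, within 3.5 mm of the floor), centred across it within 6 mm, and is pinched against the fence with more than 5 N from the jaw (its centre beyond y = -83 mm in the station); cartridge and crank grip are released (x of chip in the frame of station between -0.006 and 0.006 m and z of chip in the frame of station between 0.016 and 0.0235 m and angle between chip's own z axis and vertical below 0.06 rad and contact force between jaw and chip above 5 N and y of chip in the frame of station below -0.083 m and contact force between the fingers and chip below 0.05 N and contact force between the fingers and grip below 0.05 N and linear speed of chip below 0.01 m/s); the robot touches nothing.
It fails at once if the cartridge is overtightened: more than 120 N between jaw and cartridge (contact force between jaw and chip above 120 N).
It fails at once if the crank is whipped round: faster than 7 rad/s (about a turn per second) (velocity of joint crank above 7 rad/s or velocity of joint crank below -7 rad/s).
It fails at once if the grip is let go half way: no finger on it once the crank has passed 2.5 rad, before the jaw holds the cartridge (value of joint crank above 2.5 rad and contact force between jaw and chip below 1 N and contact force between the fingers and grip below 0.01 N).
It fails at once if the cartridge is tipped over (more than 0.7 rad) (angle between chip's own z axis and vertical above 0.7 rad).
It fails at once if a bystander (spare cartridge, bottle, beaker, dish, screwdriver, jar) is moved by more than 20 mm (distance of any of spare_chip, bottle, beaker, dish, driver, jar from where it was at the start of the episode above 0.02 m).
It also fails if it takes over 72 s, if anything falls off the work surface, if the arm or the gripper's body presses on something with over 40 N, if the wrist force passes 120 N, or if a joint passes its speed limit or range.

ROBOT

A 6-joint arm with a two-finger parallel gripper is mounted at the origin on the work surface. World frame = base frame: x ahead of the robot, y to its left, z up, the work surface at z = 0. Lengths are in m, angles in rad, forces in N, time in s.
With the tool pointing down it reaches from about 0.25 to 0.725 m from the base axis. Payload 4 kg.
Tool frame: the origin (TCP) lies midway between the tips of the shut fingers; the grasp point (between the pads) lies 19 mm behind it; z points along the fingers, y is the line along which they close (so a half turn about z gives the same grasp; the last joint's range is limited). The gripper opens to 85 mm and grips with 20 to 120 N. Pads are 22 mm wide; open, the fingers measure 114 mm over their backs; the gripper's body (76 mm by 85 mm) begins 54 mm behind the grasp point. The pads swing forward as they close: fully open they stand 13 mm farther back than shut.
Start: joints at [-1.24, 0.241, 0.005, 1.335, 0, 1.571], TCP at [0.162, -0.473, 0.231] pointing down, gripper open.
Joint ranges: [-2.72, 2.72], [-1.05, 1.87], [-1.09, 1.28], [-1.99, 2.15], [-1.42, 1.44], [-3.14, 3.14]. Speed limits (rad/s): [2.79, 2.79, 3.14, 3.14, 3.14, 3.14].

INTERFACE

Orientations are given as a rotation vector (axis times angle).
In Python, from workcell import observe, snapshot, camera_info, close_job gives the robot as it stands. The module is installed in compiled form; this text tells all that it offers.
- The arm moves only by the tool carry_out, never from a script. Its argument "plan" is a list of rows, each an object of numbers: "dx", "dy", "dz": the shift along the tool's x, y, z in m; "wx", "wy", "wz": the turn, a rotation vector about the tool's x, y, z in rad; "jaw": the finger opening in m, from 0 to 0.0854. A call has 1 to 5 rows; each row shifts and turns the commanded pose from where the row before left it, along the tool's axes as they then stand; what a row does not reach is not made up. A row lasts 1/10 s, in which the tool goes at most 50 mm and 8.59 degrees, less where a joint would pass 70% of its speed; a pose out of reach is approached as far as the arm can. A call is refused whole if a number of a shift passes 0.05 or a number of a turn 0.15, either way. A call with a gripper value outside its range is refused whole. The fingers move at their own pace and stop on an object; "squeeze" is the grip in N (left out, the last holds). Time passes only in rows, so rows that do not move let the fingers close. It gives the time, the measured TCP pose, the force, the opening and the grip force at its end, in the units of the state.
- observe(): the state, without advancing time (a new reading comes with each control period).
- snapshot(name): name is "scene" or "top" or "wrist"; returns (picture, depth): 420x560x3 uint8, red, green, blue; 420x560 float32, m along the optical axis (not along the pixel's ray), 0 where there is no reading.
- camera_info(name): a dict with "fov_y" (degrees; the focal length in pixels is half the picture's height over the tangent of half this angle, whatever the lens; pixels are square), "cx", "cy" (the principal point, pixels), "k1" (the pictures are not rectified: a ray, as slopes to the right and down, at radius r is drawn at 1 + k1 r^2 times it, then the intrinsics apply), "view" (4x4, takes a point from world to camera coordinates). Camera axes: x right, y down, z forward; pixel columns grow to the right and rows downward; lengths in m; the calibration is good to about 2 mm. A picture is of the moment at which its call begins: read the wrist's pose just before it. camera_info takes no time and is no camera call; for the wrist camera it gives the pose at the moment of the call.
- close_job(): hands the job in; it is judged then, once.
The state is a dict: "time_s": time; "joints": joint angles; "joint_vel": joint speeds; "tau": joint torques, N m; "tool_pos": TCP position; "tool_rot": TCP orientation; "force": force on the tool from outside, world axes, zero at the start; "torque": the same for the moment, N m; "width": finger opening in m; "grasp_force": force on a finger pad.
Only numpy, scipy, OpenCV 4.12 (cv2) and the standard library are available. Lean on these libraries where they do the work, as an engineer would, in place of code of your own. Each camera call takes 0.05 s, during which the arm holds its last target. There are 200 camera calls.

## Working session

There is one attempt and no reset: what is moved stays moved. The work goes in short steps, Python scripts to look and compute and a tool call to move; the robot and the scene stay as the last step left them, time stands still between calls to the robot, and variables do not carry over. Pictures are saved under pics/ and viewed, at most 10 in all, crops included, and the job is handed in when it is done.

Besides the shell and the picture viewer there is one more tool, called after ">>>" in YAML: its name, and indented under it one key for each argument. carry_out: Moves the arm, as the interface text tells. Its arguments: {"type":"object","properties":{"plan":{"type":"array"},"squeeze":{"type":"number"}},"required":["plan"]}

```bash
mkdir -p pics; cat > h.py <<'E'
import numpy as np, cv2
from workcell import observe, snapshot, camera_info
from scipy.spatial.transform import Rotation as R
def K(n):
    c=camera_info(n); return 210/np.tan(np.radians(c['fov_y']/2)),c['cx'],c['cy'],c['k1'],np.array(c['view'])
def ray(n,u,v,k=None):
    f,cx,cy,k1,V=k or K(n); d=np.array([(u-cx)/f,(v-cy)/f]); s=d.copy()
    for _ in range(20): s=d/(1+k1*(s@s))
    Rt=V[:3,:3]; return -Rt.T@V[:3,3], Rt.T@np.array([s[0],s[1],1.])
def onz(n,u,v,z,k=None):
    o,d=ray(n,u,v,k); return o+d*(z-o[2])/d[2]
def pt(n,u,v,dep,k=None):
    o,d=ray(n,u,v,k); return o+d*dep
def snap(n,name=None):
    k=K(n); p,d=snapshot(n)
    if name: cv2.imwrite('pics/'+name,p[:,:,::-1])
    return p,d,k
E
python3 - <<'E'
from h import *
for n in('scene','top'):
    p,d,k=snap(n,n+'0.png'); np.savez(n+'0.npz',p=p,d=d); print(n,k)
print(observe())
E
```

```text
scene (np.float64(444.3664651846653), 289.5754325666051, 217.12606201891637, -0.03445932970595726, array([[ 0.57574911,  0.817298  , -0.02317193, -0.31290614],
       [ 0.43011512, -0.32685531, -0.84152634, -0.16983536],
       [-0.69535167,  0.47454144, -0.53971889,  1.69520929],
       [ 0.        ,  0.        ,  0.        ,  1.        ]]))
top (np.float64(513.7137220777792), 276.8695745199592, 211.3446796783157, -0.11825130244713594, array([[ 0.02656092, -0.99959134, -0.01056765, -0.03028859],
       [-0.98117437, -0.02404574, -0.19162112,  0.57498628],
       [ 0.1912887 ,  0.01545834, -0.98141208,  1.63005354],
       [ 0.        ,  0.        ,  0.        ,  1.        ]]))
{'time_s': 0.1, 'joints': array([-1.23999044e+00,  2.41310954e-01,  3.84086182e-03,  1.33523757e+00,
       -1.10060351e-05,  1.57078083e+00]), 'joint_vel': array([-0.00149787, -0.00156823,  0.00291687,  0.00148022, -0.00159612,
       -0.00045094]), 'tau': array([ 2.46654799e-04, -3.73138011e+01,  2.53009647e+01,  1.08426195e-02,
        3.08570714e-05, -9.35431444e-06]), 'tool_pos': array([ 0.16220802, -0.47233396,  0.23050843]), 'tool_rot': array([-3.09685469e+00, -5.16976460e-01,  5.11055349e-04]), 'force': array([-0.54771303, -0.52728459, -0.45963345]), 'torque': array([ 0.01174418, -0.02446906, -0.02404515]), 'grasp_force': 0.0, 'width': 0.0853276492175604}
```

View pics/top0.png

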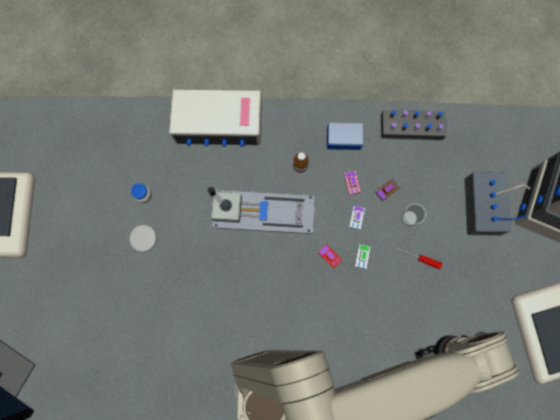

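View pics/scene0.png

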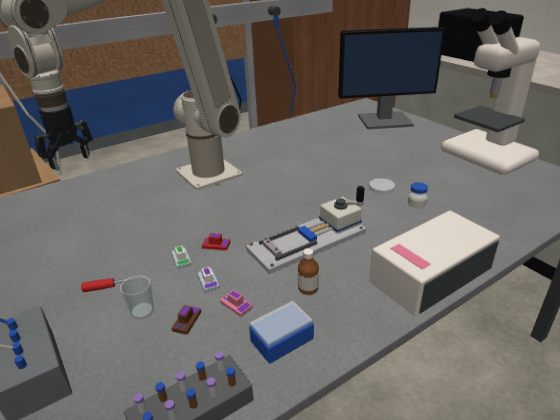

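Top view: station around (262,212), with the grip at (212,191). Chip candidates are purple on a pale body at (357,216), green at (363,256), pink (352,182), brown (388,189) and red (330,256). I choose (357,216), which is (208,278) in the scene view, and will check it in a close crop.

```bash
python3 - <<'E'
from h import *
a=np.load('top0.npz');p=a['p'];d=a['d'];k=K('top')
c=p[165:275,195:405]; cv2.imwrite('pics/crop.png',cv2.resize(c[:,:,::-1],None,fx=3.8,fy=3.8,interpolation=cv2.INTER_CUBIC))
hsv=cv2.cvtColor(p,cv2.COLOR_RGB2HSV)
# height map
vv,uu=np.mgrid[165:275,195:405]
P=np.array([pt('top',u,v,d[v,u],k) for u,v in zip(uu.ravel(),vv.ravel())]).reshape(110,210,3)
m=((P[...,2]>.012)&(P[...,2]<.035)).astype(np.uint8); m[:,125:]=0
z=P[...,2]; print('table z',np.median(z))
full=((z>.012)).astype(np.uint8); full[:,125:]=0
full[:15,:]=0
n,l,s,ce=cv2.connectedComponentsWithStats(full); print(s,ce)
def xy(mask,zz):
    v,u=np.nonzero(mask); return np.array([onz('top',x+195,y+165,zz,k)[:2] for x,y in zip(u,v)])
i=1+np.argmax(s[1:,4]); Q=P[(l==i)&(z<.03)][:,:2]; print('station rect',cv2.minAreaRect((Q*1000).astype(np.float32)))
h=hsv[165:275,195:405]
blue=(h[...,0]>100)&(h[...,0]<125)&(h[...,1]>120)&(h[...,2]>90); 
b=blue.copy(); b[:,:50]=0;b[:,90:]=0; q=xy(b,.036); print('jaw',q.mean(0),len(q))
body=((z>.006)).astype(np.uint8); sub=body[35:70,150:175]; 
g=np.zeros_like(body); g[35:70,150:175]=sub; q=P[g>0]; print('chip',q.mean(0),cv2.minAreaRect((q[:,:2]*1000).astype(np.float32)))
blk=(z>.006)&(h[...,2]<60)&(np.arange(210)[None]<40); q=P[blk];print('grip',np.median(q,0),len(q),q[:,2].max())
E
```

```text
table z 0.0014649926631330468
[[    0     0   210   110 19187]
 [   34    15     1     1     1]
 [   70    15     1     1     1]
 [   10    16     1     1     1]
 [   64    17     1     1     1]
 [  108    17     1     1     1]
 [   94    18     1     1     1]
 [  111    18     1     1     1]
 [   79    20     1     1     1]
 [   13    22   107    47  3862]
 [   92    23     1     1     1]
 [  106    23     1     1     1]
 [  105    28     1     1     1]
 [    9    35     1     1     1]
 [   14    34     1     1     1]
 [    3    48     1     1     1]
 [    9    51     1     1     1]
 [    8    57     1     1     1]
 [  124    62     1     1     1]
 [   52    66     1     1     1]
 [   18    69     1     1     1]
 [   30    69     2     1     2]
 [   15    70     1     1     1]
 [   92    70     1     1     1]
 [   78    72     1     1     1]
 [   84    73     1     1     1]
 [  113    73     1     1     1]
 [   47    74     1     1     1]
 [  116    74     1     1     1]
 [   60    76     1     2     2]
 [  106    78     1     1     1]
 [   47    84     1     1     1]
 [   52    87 
[... 1562 characters left out ...]
24.          92.        ]
 [ 30.          93.        ]
 [  8.          99.        ]
 [ 59.          99.        ]
 [ 63.          99.        ]
 [100.          98.        ]
 [ 16.         100.        ]
 [ 92.         101.        ]
 [  1.         103.        ]
 [ 78.         103.        ]
 [ 85.         104.        ]
 [ 49.         107.        ]]
station rect ((582.4400024414062, 31.409835815429688), (337.7878112792969, 131.88584899902344), 87.95674133300781)
jaw [0.58245275 0.03091984] 129
chip [ 0.56882379 -0.28010694  0.03404399] ((427.26239013671875, -203.0132598876953), (110.49729919433594, 461.7335510253906), 60.63347244262695)
grip [0.6182602  0.189419   0.13996594] 42 0.1493597229913921
```

View pics/crop.png

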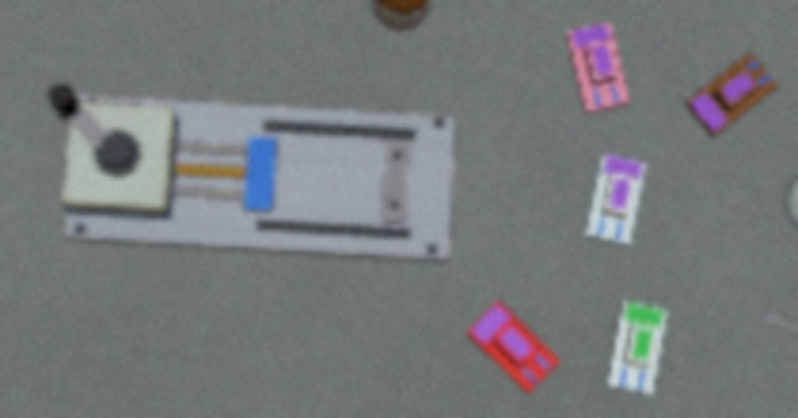

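Confirmed: the crop at (617,198) shows a pale body with purple tags; pink, red and brown are look-alikes, and the spare is green. Station yaw is about -2°. Now working out the move above the chip.

```bash
cat >> h.py <<'E'
def go(target,yaw,o=None):
    """shift in current tool axes after turning; yaw=world angle of tool x (mod pi)"""
    o=o or observe(); M=R.from_rotvec(o['tool_rot']).as_matrix()
    cur=np.arctan2(M[1,0],M[0,0]); dy=(yaw-cur+np.pi/2)%np.pi-np.pi/2
    tgt=np.array([[np.cos(cur+dy),np.sin(cur+dy),0],[np.sin(cur+dy),-np.cos(cur+dy),0],[0,0,-1]]).T.T
    T=np.column_stack([tgt[:,0],np.cross([0,0,-1],tgt[:,0]),[0,0,-1]])
    e=np.array(target)-o['tool_pos']
    print('shift now-axes',(M.T@e).round(4),'after-turn axes',(T.T@e).round(4),'turn',R.from_matrix(M.T@T).as_rotvec().round(3),'pos',o['tool_pos'].round(4),'t',o['time_s'],'w',o['width'])
E
python3 - <<'E'
from h import *
f=lambda x,y,z:onz('top',195+x/3.8,165+y/3.8,z)
t=f(623,160,.012);b=f(609,240,.012);c=f(620,195,.036)
print(t,b,c); yaw=np.arctan2(*(t-b)[1::-1]);print(yaw)
go([c[0],c[1],.20],yaw)
print(camera_info('wrist'))
E
```

```text
[ 0.60541371 -0.29163877  0.012     ] [ 0.53310752 -0.27898599  0.012     ] [ 0.56917233 -0.28534793  0.036     ]
-0.17323488389027925
shift now-axes [ 0.4456 -0.0446  0.0306] after-turn axes [ 0.3686 -0.2543  0.0305] turn [-0.002  0.     0.504] pos [ 0.1622 -0.4723  0.2305] t 0.1 w 0.0853276492175604
{'fov_y': 58.89783362213361, 'cx': 276.3347053388955, 'cy': 208.96306183212073, 'k1': -0.05351165450684385, 'view': array([[ 0.32580732, -0.94543372, -0.00216248, -0.49800343],
       [-0.90463161, -0.31240953,  0.28989988, -0.03847557],
       [-0.27475671, -0.09249525, -0.95705453,  0.38009189],
       [ 0.        ,  0.        ,  0.        ,  1.        ]])}
```

>>> carry_out:
  plan:
    - {"wz": 0.126}
    - {"wz": 0.126}
    - {"wz": 0.126}
    - {"wz": 0.126}
    - {"dx": 0.04,"dy": -0.028}

```text
invalid input
```

>>> carry_out:
  plan:
    - {"dx": 0.045,"dy": -0.031}
    - {"dx": 0.045,"dy": -0.031}
    - {"dx": 0.045,"dy": -0.031}
    - {"dx": 0.045,"dy": -0.031}
    - {"dx": 0.045,"dy": -0.031}

```text
invalid input
```

>>> carry_out:
  plan:
    - {"dx": 0.04,"dy": -0.025}
    - {"dx": 0.03,"dy": -0.02}
    - {"dx": 0.014,"dy": -0.01}
    - {}
    - {}

```text
invalid input
```

```bash
cat > chip.py <<'E'
from h import *
import sys
def chip(p,d,k):
    h=cv2.cvtColor(p,cv2.COLOR_RGB2HSV)
    m=((h[...,0]>128)&(h[...,0]<150)&(h[...,1]>110)&(h[...,2]>70)).astype(np.uint8)
    n,l,s,c=cv2.connectedComponentsWithStats(m)
    out=[]
    for i in range(1,n):
        if s[i,4]<80: continue
        v,u=np.nonzero(l==i); z=np.median([pt('wrist',a,b,d[b,a],k)[2] for a,b in zip(u,v)])
        q=np.array([onz('wrist',a,b,z,k)[:2] for a,b in zip(u,v)])*1000
        r=cv2.minAreaRect(q.astype(np.float32)); out.append((s[i,4],c[i].round(),round(z,4),np.round(r[0],1),np.round(r[1],1),round(r[2],1)))
    return out
E
python3 - <<'E'
from chip import *
o=observe();p,d,k=snap('wrist','w1.png'); np.savez('w1.npz',p=p,d=d,V=k[4])
print(o['tool_pos'],o['tool_rot'],o['time_s'],o['force'])
for x in chip(p,d,k):print(*x)
E
```

```text
[ 0.16220802 -0.47233396  0.23050843] [-3.09685469e+00 -5.16976460e-01  5.11055349e-04] 0.1 [-0.54771303 -0.52728459 -0.45963345]
```

View pics/w1.png

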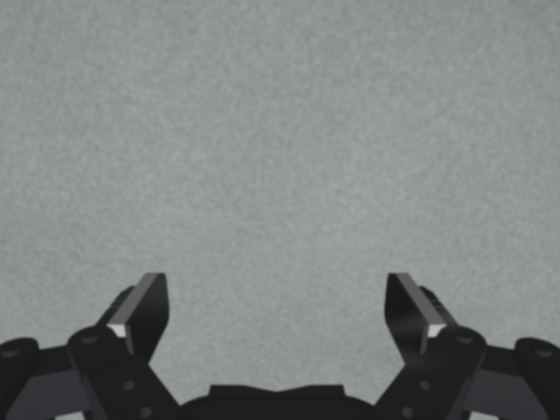

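The moves were refused, so the arm hasn't moved (bare table, fingers at (150,310) and (405,310)). A row probably needs all seven keys.

>>> carry_out:
  plan:
    - {"dx": 0,"dy": 0,"dz": 0,"wx": 0,"wy": 0,"wz": 0.126,"jaw": 0.085}
    - {"dx": 0,"dy": 0,"dz": 0,"wx": 0,"wy": 0,"wz": 0.126,"jaw": 0.085}
    - {"dx": 0,"dy": 0,"dz": 0,"wx": 0,"wy": 0,"wz": 0.126,"jaw": 0.085}
    - {"dx": 0,"dy": 0,"dz": 0,"wx": 0,"wy": 0,"wz": 0.126,"jaw": 0.085}
    - {"dx": 0.04,"dy": -0.028,"dz": 0,"wx": 0,"wy": 0,"wz": 0,"jaw": 0.085}

```text
time_s: 0.65
tool_pos: [0.2035, -0.454, 0.2309]
tool_rot: [3.127, -0.288, -0.003]
force: [1.1, -0.5, -0.3]
width: 0.0848
grasp_force: 0.0
```

>>> carry_out:
  plan:
    - {"dx": 0.045,"dy": -0.031,"dz": 0,"wx": 0,"wy": 0,"wz": 0,"jaw": 0.085}
    - {"dx": 0.045,"dy": -0.031,"dz": 0,"wx": 0,"wy": 0,"wz": 0,"jaw": 0.085}
    - {"dx": 0.045,"dy": -0.031,"dz": 0,"wx": 0,"wy": 0,"wz": 0,"jaw": 0.085}
    - {"dx": 0.045,"dy": -0.031,"dz": 0,"wx": 0,"wy": 0,"wz": 0,"jaw": 0.085}
    - {"dx": 0.045,"dy": -0.031,"dz": 0,"wx": 0,"wy": 0,"wz": 0,"jaw": 0.085}

```text
time_s: 1.15
tool_pos: [0.4354, -0.3467, 0.2311]
tool_rot: [-3.13, 0.272, 0.001]
force: [0.9, -1.1, -0.2]
width: 0.0851
grasp_force: 0.0
```

>>> carry_out:
  plan:
    - {"dx": 0.04,"dy": -0.025,"dz": 0,"wx": 0,"wy": 0,"wz": 0,"jaw": 0.085}
    - {"dx": 0.03,"dy": -0.02,"dz": 0,"wx": 0,"wy": 0,"wz": 0,"jaw": 0.085}
    - {"dx": 0.014,"dy": -0.01,"dz": 0,"wx": 0,"wy": 0,"wz": 0,"jaw": 0.085}
    - {"dx": 0,"dy": 0,"dz": 0,"wx": 0,"wy": 0,"wz": 0,"jaw": 0.085}
    - {"dx": 0,"dy": 0,"dz": 0,"wx": 0,"wy": 0,"wz": 0,"jaw": 0.085}

```text
time_s: 1.65
tool_pos: [0.5257, -0.308, 0.2306]
tool_rot: [-3.13, 0.271, 0.003]
force: [-0.4, -0.7, 0.2]
width: 0.0852
grasp_force: 0.0
```

```bash
python3 - <<'E'
from chip import *
o=observe();p,d,k=snap('wrist','w2.png'); np.savez('w2.npz',p=p,d=d,V=k[4])
print(o['tool_pos'],o['tool_rot'],o['time_s'],o['force'])
for x in chip(p,d,k):print(*x)
E
```

```text
[ 0.52572823 -0.30801161  0.23056314] [-3.12959202e+00  2.70648226e-01  2.69163455e-03] 1.65 [-0.41602214 -0.71104356  0.2234643 ]
139 [197.   4.] 0.0375 [ 681.5 -268.3] [14.   7.6] 79.5
142 [338.   4.] 0.0375 [ 661.3 -381.6] [17.3  8.4] 80.7
648 [317.  26.] 0.0135 [ 652. -366.] [31.2 15.4] 39.2
456 [243. 102.] 0.0135 [ 598.6 -288. ] [28.3 12.7] 80.0
354 [241. 135.] 0.0376 [ 571.7 -282.6] [11.7 23. ] 78.9
371 [162. 258.] 0.0137 [ 457.4 -171.9] [14.8 31.3] 46.6
290 [179. 282.] 0.0377 [ 438.6 -191.9] [25.7 13.5] 48.5
```

View pics/w2.png

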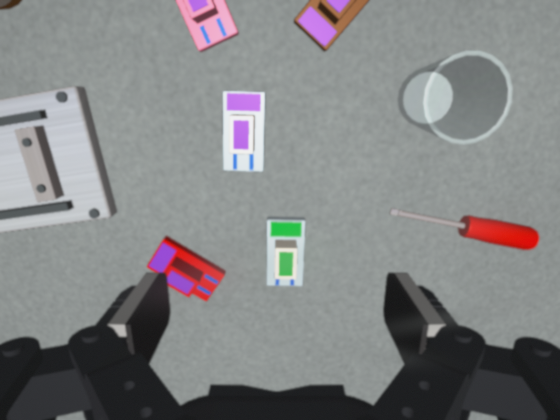

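The wrist view shows purple chip at (243,130), end tag at (243,102), block tag at (241,135). The green spare at (286,250), and the station's fence end is on the left. Next: measure the body outline and the station details.

```bash
cat >> chip.py <<'E'
def body(p,k,u0,v0,u1,v1,z=.012,thr=170):
    c=cv2.cvtColor(p,cv2.COLOR_RGB2HSV)[v0:v1,u0:u1]
    m=((c[...,2]>thr)|(c[...,1]>90)).astype(np.uint8)
    n,l,s,_=cv2.connectedComponentsWithStats(m); i=1+np.argmax(s[1:,4])
    v,u=np.nonzero(l==i)
    q=np.array([onz('wrist',a+u0,b+v0,z,k)[:2] for a,b in zip(u,v)])*1000
    return s[i],cv2.minAreaRect(q.astype(np.float32))
E
python3 - <<'E'
from chip import *
a=np.load('w2.npz');p=a['p'];k=K('wrist')
print(p[100,230],p[80,243],p[160,228])
print(body(p,k,210,80,280,185))
print(body(p,k,210,80,280,185,thr=190))
go([.5695,-.2845,.1],-.173)
E
```

```text
[197 119 237] [147 152 151] [225 232 235]
(array([  12,   10,   43,   82, 3390], dtype=int32), ((571.1278076171875, -282.972412109375), (40.43229293823242, 76.99667358398438), 78.20565795898438))
(array([  13,   11,   42,   81, 3246], dtype=int32), ((570.8008422851562, -283.473876953125), (39.30060577392578, 75.89241027832031), 77.90533447265625))
shift now-axes [ 0.0396 -0.0313  0.1308] after-turn axes [ 0.0395 -0.0313  0.1309] turn [-0.     0.001 -0.001] pos [ 0.5252 -0.3085  0.2309] t 1.7 w 0.08503957338183836
```

>>> carry_out:
  plan:
    - {"dx": 0,"dy": 0,"dz": 0,"wx": 0,"wy": 0,"wz": 0.03,"jaw": 0.05}
    - {"dx": 0.02,"dy": -0.017,"dz": 0.03,"wx": 0,"wy": 0,"wz": 0,"jaw": 0.05}
    - {"dx": 0.02,"dy": -0.017,"dz": 0.04,"wx": 0,"wy": 0,"wz": 0,"jaw": 0.05}
    - {"dx": 0,"dy": 0,"dz": 0.04,"wx": 0,"wy": 0,"wz": 0,"jaw": 0.05}
    - {"dx": 0,"dy": 0,"dz": 0.02,"wx": 0,"wy": 0,"wz": 0,"jaw": 0.05}

```text
time_s: 2.2
tool_pos: [0.5696, -0.2824, 0.0974]
tool_rot: [-3.123, 0.321, 0.009]
force: [0.1, 0.1, -1.0]
width: 0.0503
grasp_force: 0.0
```

```bash
python3 - <<'E'
from chip import *
o=observe();p,d,k=snap('wrist','w3.png'); np.savez('w3.npz',p=p,d=d,V=k[4])
go([.571,-.283,.016],-.205,o)
for x in chip(p,d,k):print(*x)
E
```

```text
shift now-axes [0.002  0.0004 0.0814] after-turn axes [0.0015 0.0003 0.0814] turn [-0.001  0.006 -0.   ] pos [ 0.5696 -0.2824  0.0974] t 2.2 w 0.050309702120187594
949 [201.  16.] 0.0375 [ 688.7 -267.8] [19.7 13.3] 13.4
888 [438.  12.] 0.0375 [ 668.  -385.3] [14.1 20.3] 38.9
1635 [392.  52.] 0.0135 [ 652.  -365.9] [32.  16.1] 39.8
1132 [278. 169.] 0.0135 [ 598.9 -288.3] [30.3 13.8] 78.3
866 [278. 224.] 0.0375 [ 571.5 -282.5] [12.2 24. ] 78.9
```

View pics/w3.png

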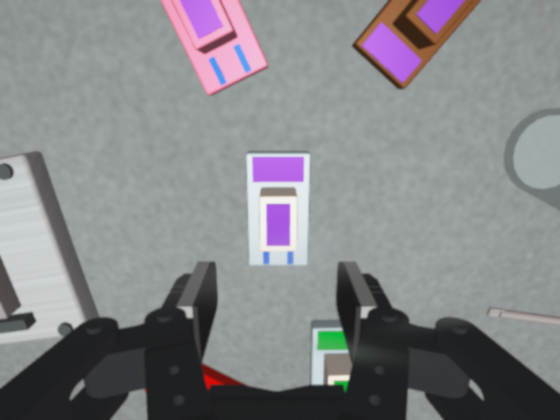

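The chip sits centred between the fingers, at (278,210) with its block at (278,222). The spare at (335,350) stays clear of the fingers. Descend and grip.

>>> carry_out:
  plan:
    - {"dx": 0.001,"dy": 0,"dz": 0.04,"wx": 0,"wy": 0,"wz": 0,"jaw": 0.05}
    - {"dx": 0,"dy": 0,"dz": 0.03,"wx": 0,"wy": 0.005,"wz": 0,"jaw": 0.05}
    - {"dx": 0,"dy": 0,"dz": 0.011,"wx": 0,"wy": 0,"wz": 0,"jaw": 0.05}
    - {"dx": 0,"dy": 0,"dz": 0,"wx": 0,"wy": 0,"wz": 0,"jaw": 0.01}
    - {"dx": 0,"dy": 0,"dz": 0,"wx": 0,"wy": 0,"wz": 0,"jaw": 0.01}
  squeeze: 40

```text
time_s: 2.75
tool_pos: [0.5741, -0.2843, 0.0223]
tool_rot: [3.124, -0.32, 0.012]
force: [0.7, 1.6, 3.2]
width: 0.0219
grasp_force: 4.6
```

>>> carry_out:
  plan:
    - {"dx": 0,"dy": 0,"dz": 0,"wx": 0,"wy": 0,"wz": 0,"jaw": 0.01}
    - {"dx": 0,"dy": 0,"dz": 0,"wx": 0,"wy": 0,"wz": 0,"jaw": 0.01}
    - {"dx": 0,"dy": 0,"dz": 0,"wx": 0,"wy": 0,"wz": 0,"jaw": 0.01}

```text
time_s: 3.05
tool_pos: [0.5745, -0.284, 0.0224]
tool_rot: [3.123, -0.319, 0.013]
force: [-0.7, -0.1, 5.0]
width: 0.0208
grasp_force: 43.0
```

>>> carry_out:
  plan:
    - {"dx": 0,"dy": 0,"dz": -0.02,"wx": 0,"wy": 0,"wz": 0,"jaw": 0.01}
    - {"dx": 0,"dy": 0,"dz": -0.04,"wx": 0,"wy": 0,"wz": 0,"jaw": 0.01}
    - {"dx": 0,"dy": 0,"dz": -0.04,"wx": 0,"wy": 0,"wz": 0,"jaw": 0.01}
    - {"dx": 0,"dy": 0,"dz": 0,"wx": 0,"wy": 0,"wz": 0,"jaw": 0.01}
    - {"dx": 0,"dy": 0,"dz": 0,"wx": 0,"wy": 0,"wz": 0,"jaw": 0.01}

```text
time_s: 3.55
tool_pos: [0.5736, -0.2835, 0.1221]
tool_rot: [3.124, -0.318, 0.013]
force: [0.2, -0.1, -1.3]
width: 0.0208
grasp_force: 42.3
```

```bash
python3 - <<'E'
from chip import *
o=observe();p,d,k=snap('wrist','w4.png'); np.savez('w4.npz',p=p,d=d,V=k[4])
c=np.array([.5824,.0314]);y=-.0357
n=c+R.from_euler('z',y).as_matrix()[:2,:2]@[0,-.06]; print(n)
go([n[0],n[1],.13],y,o); M=R.from_rotvec(o['tool_rot']).as_matrix(); print(M.round(3),o['force'],o['grasp_force'])
for x in chip(p,d,k):print(*x)
E
```

```text
[ 0.58025845 -0.02856177]
shift now-axes [-0.0449 -0.251  -0.0085] after-turn axes [-0.0025 -0.255  -0.0079] turn [ 0.002 -0.008 -0.167] pos [ 0.5736 -0.2835  0.1221] t 3.55 w 0.02079752835612517
[[ 0.979 -0.202  0.008]
 [-0.202 -0.979 -0.003]
 [ 0.009  0.001 -1.   ]] [ 0.16629243 -0.06455361 -1.29965728] 42.275705337524414
136 [179.   4.] 0.0136 [ 711.7 -250.5] [13.1  8.1] 77.6
1183 [423.  24.] 0.0375 [ 669.8 -387.5] [14.1 25.9] 38.8
1075 [207.  27.] 0.0375 [ 691.7 -266.9] [25.2 13. ] 12.7
1279 [378.  66.] 0.0135 [ 652.1 -365.9] [31.9 15.9] 39.1
2457 [276. 213.] 0.1132 [ 598.4 -287.7] [31.1 14.9] 78.4
1916 [276. 299.] 0.1372 [ 571.2 -282.3] [13.  24.8] 77.7
```

View pics/w4.png

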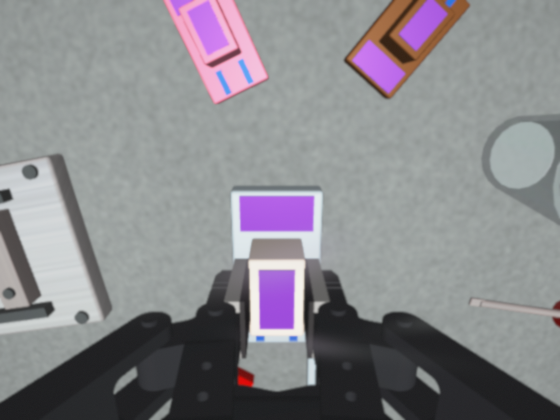

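Chip is held level, tag (276,213), block (276,299). It sits about 3 mm behind the TCP along tool x. Next I view the channel from behind, using the same camera.

>>> carry_out:
  plan:
    - {"dx": 0,"dy": 0,"dz": -0.04,"wx": 0,"wy": -0.008,"wz": -0.085,"jaw": 0.01}
    - {"dx": 0,"dy": 0,"dz": -0.038,"wx": 0,"wy": 0,"wz": -0.082,"jaw": 0.01}
    - {"dx": -0.022,"dy": -0.05,"dz": 0,"wx": 0,"wy": 0,"wz": 0,"jaw": 0.01}
    - {"dx": -0.023,"dy": -0.05,"dz": 0,"wx": 0,"wy": 0,"wz": 0,"jaw": 0.01}
    - {"dx": -0.023,"dy": -0.05,"dz": 0,"wx": 0,"wy": 0,"wz": 0,"jaw": 0.01}

```text
time_s: 4.1
tool_pos: [0.5138, -0.1429, 0.1965]
tool_rot: [-3.14, 0.059, 0.01]
force: [0.7, 1.0, 0.2]
width: 0.0209
grasp_force: 42.2
```

>>> carry_out:
  plan:
    - {"dx": -0.022,"dy": -0.05,"dz": 0,"wx": 0,"wy": 0,"wz": 0,"jaw": 0.01}
    - {"dx": -0.022,"dy": -0.05,"dz": 0,"wx": 0,"wy": 0,"wz": 0,"jaw": 0.01}
    - {"dx": 0,"dy": 0,"dz": 0,"wx": 0,"wy": 0,"wz": 0,"jaw": 0.01}
    - {"dx": 0,"dy": 0,"dz": 0,"wx": 0,"wy": 0,"wz": 0,"jaw": 0.01}

```text
time_s: 4.5
tool_pos: [0.4776, -0.0503, 0.1974]
tool_rot: [-3.141, 0.052, 0.009]
force: [0.1, -0.4, -1.4]
width: 0.0207
grasp_force: 42.3
```

```bash
python3 - <<'E'
from chip import *
o=observe();p,d,k=snap('wrist','w5.png'); np.savez('w5.npz',p=p,d=d,V=k[4])
print(o['tool_pos'],o['tool_rot'],o['time_s'],k[4].tolist())
for x in chip(p,d,k):print(*x)
E
```

```text
[ 0.47755334 -0.05030169  0.19739805] [-3.14107401  0.05244576  0.00887246] 4.5 [[-0.03229621038227335, -0.9994783390083896, -6.817605639685656e-05, -0.03395409845460823], [-0.9548781598811101, 0.03083489258507513, 0.2953928048909308, 0.42805197030499026], [-0.295236607786041, 0.009605167999447509, -0.955375887371402, 0.4885780449191824], [0.0, 0.0, 0.0, 1.0]]
526 [411. 198.] 0.0136 [ 457.8 -171.9] [15.  30.4] 45.4
2458 [276. 213.] 0.1882 [502.7 -50.2] [31.1 14.9] 88.2
398 [441. 225.] 0.0375 [ 438.6 -192. ] [25.  12.7] 46.0
1921 [276. 299.] 0.2127 [475.2 -49.5] [13.  25.4] 87.3
```

View pics/w5.png

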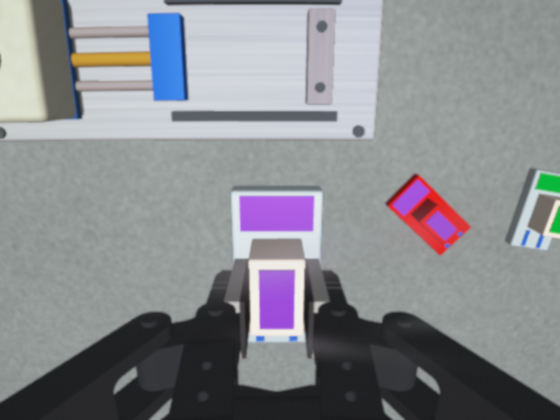

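View: fence at (321,57), jaw (167,57), near rib (255,116), far rib's inner edge (255,3), chip tag (276,213). I'll fit the station's centre line from the fence, jaw and ribs.

```bash
python3 - <<'E'
from chip import *
a=np.load('w5.npz');p=a['p'];V=a['V'];k=K('wrist')[:4]+(V,)
h=cv2.cvtColor(p,cv2.COLOR_RGB2HSV).astype(int); g=h[...,2]
print('cam',-V[:3,:3].T@V[:3,3])
print('fencecol',g[57,300:342],'\n',h[57,300:342,1]); print('rib col',g[105:128,255],g[0:10,255])
w=lambda u,v,z:onz('wrist',u,v,z,k)[:2]*1000
def side(f,us,z):  # subpixel edge along columns
    q=np.array([w(u,f(u),z) for u in us]); s=np.polyfit(q[:,1],q[:,0],1); return q.mean(0).round(2),(-np.arctan(s[0])).round(4)
def cross(u,v0,v1,up):
    c=g[v0:v1,u].astype(float); t=(c.max()+c.min())/2
    i=np.nonzero((c[:-1]-t)*(c[1:]-t)<=0)[0]; i=i[0] if up else i[-1]; return v0+i+(c[i]-t)/(c[i]-c[i+1])
us=range(180,330,6)
print('near rib inner z.03',side(lambda u:cross(u,104,117,True),us,.03),'outer z.03',side(lambda u:cross(u,116,130,False),us,.03))
uf=range(175,335,6)
print('far rib edge z.02',side(lambda u:cross(u,0,12,False),uf,.02),'z.03',side(lambda u:cross(u,0,12,False),uf,.03))
ue=range(20,350,10)
print('plate -x edge z.02',side(lambda u:cross(u,130,150,True),ue,.02))
b=((h[...,0]>100)&(h[...,0]<125)&(h[...,1]>140)).astype(np.uint8); b[:,:130]=0;b[:,200:]=0
v,u=np.nonzero(b); print('jaw pix',u.min(),u.max(),v.min(),v.max()); q=np.array([w(x,y,.036) for x,y in zip(u,v)]); print('jaw rect',cv2.minAreaRect(q.astype(np.float32)))
print('jaw face edge', w(186,57,.021),w(186,57,.036), 'fence +y edge', w(307,57,.02), w(307,57,.036))
fm=((g<175)&(g>110)&(h[...,1]>12)).astype(np.uint8); fm[:, :300]=0; fm[:,342:]=0; fm[105:]=0
n,l,s,c=cv2.connectedComponentsWithStats(fm); i=1+np.argmax(s[1:,4]); v,u=np.nonzero(l==i);print(s[i]); q=np.array([w(x,y,.036) for x,y in zip(u,v)]); print('fence rect',cv2.minAreaRect(q.astype(np.float32)))
E
```

```text
cam [ 0.55188701 -0.0518282   0.3403299 ]
fencecol [219 219 218 218 216 200 165 136 151 175 184 185 186 186 184 184 183 183
 183 184 185 185 184 185 186 187 188 188 186 185 184 184 182 188 205 216
 219 219 219 219 219 219] 
 [13 13 13 13 15 15 12  8  8 12 12 12 14 14 14 14 13 13 11 12 14 14 12 14
 14 14 12 14 14 14 12 12 11 12 15 15 16 15 15 15 15 15]
rib col [219 219 219 218 214 190 140 106 102 103 103 103 103 104 109 130 171 206
 217 218 217 217 218] [ 93  79  61  75 134 188 208 211 212 213]
near rib inner z.03 (array([540.12, -31.66]), np.float64(-0.0357)) outer z.03 (array([532.  , -31.25]), np.float64(-0.0345))
far rib edge z.02 (array([621.06, -35.75]), np.float64(-0.0337)) z.03 (array([618.9 , -36.25]), np.float64(-0.0337))
plate -x edge z.02 (array([519.39,  32.63]), np.float64(-0.0351))
jaw pix 148 186 14 99
jaw rect ((582.6314086914062, 31.209640502929688), (26.102842330932617, 62.22566223144531), 87.98306274414062)
jaw face edge [583.81154911  20.07662542] [582.31194623  16.69901392] fence +y edge [580.41424863 -77.49206289] [578.98935584 -76.21019109]
[315  19  14  15  86]
fence rect ((601.1088256835938, -87.42431640625), (9.436944961547852, 9.137113571166992), 46.01166534423828)
```

```bash
python3 - <<'E'
from chip import *
a=np.load('w5.npz');p=a['p'];V=a['V'];k=K('wrist')[:4]+(V,)
g=cv2.cvtColor(p,cv2.COLOR_RGB2GRAY).astype(int)
print(g[180:215,250],g[225,222:242],g[225,312:332])
w=lambda u,v,z:(onz('wrist',u,v,z,k)[:2]*1000).round(2)
for v in(186,187,191,192,193):print(v,w(276,v,.175),w(276,v,.187))
for u in(232,321):print(w(u,225,.187))
go([.4776,-.0503,.1974],-.035)
E
```

```text
[154 155 155 154 147 134 117 110 110 119 145 180 208 221 220 197 161 139
 136 136 136 135 135 134 134 134 133 133 133 133 133 133 132 132 131] [157 156 155 154 154 155 157 157 155 162 190 215 226 229 230 230 227 214
 171 136] [152 190 221 229 230 230 229 224 211 183 157 151 153 154 155 155 155 155
 155 156]
186 [511.77 -50.37] [514.68 -50.47]
187 [511.3  -50.35] [514.25 -50.46]
191 [509.42 -50.29] [512.5 -50.4]
192 [508.94 -50.28] [512.06 -50.39]
193 [508.47 -50.26] [511.62 -50.37]
[497.79 -30.65]
[496.53 -69.59]
shift now-axes [-0.0007 -0.0009  0.0002] after-turn axes [-0.0007 -0.0009  0.0002] turn [ 0.     0.005 -0.   ] pos [ 0.4783 -0.0513  0.1976] t 4.55 w 0.020684766571108612
```

>>> carry_out:
  plan:
    - {"dx": 0.04,"dy": -0.01,"dz": 0,"wx": 0,"wy": 0,"wz": 0,"jaw": 0.01}
    - {"dx": 0.04,"dy": -0.01,"dz": 0,"wx": 0,"wy": 0,"wz": 0,"jaw": 0.01}
    - {"dx": 0.0253,"dy": -0.0035,"dz": 0.04,"wx": 0,"wy": 0,"wz": 0,"jaw": 0.01}
    - {"dx": 0,"dy": 0,"dz": 0.04,"wx": 0,"wy": 0,"wz": 0,"jaw": 0.01}
    - {"dx": 0,"dy": 0,"dz": 0.03,"wx": 0,"wy": 0,"wz": 0,"jaw": 0.01}

```text
time_s: 5.05
tool_pos: [0.5843, -0.0334, 0.0842]
tool_rot: [-3.141, 0.061, 0.011]
force: [0.4, -0.4, -1.1]
width: 0.0208
grasp_force: 42.2
```

>>> carry_out:
  plan:
    - {"dx": 0,"dy": 0,"dz": 0,"wx": 0,"wy": 0,"wz": 0,"jaw": 0.01}
    - {"dx": 0,"dy": 0,"dz": 0,"wx": 0,"wy": 0,"wz": 0,"jaw": 0.01}

```text
time_s: 5.25
tool_pos: [0.5843, -0.0331, 0.0876]
tool_rot: [-3.141, 0.06, 0.008]
force: [0.4, 0.3, -1.2]
width: 0.0205
grasp_force: 42.2
```

```bash
python3 - <<'E'
from chip import *
o=observe();p,d,k=snap('wrist','w6.png'); np.savez('w6.npz',p=p,d=d,V=k[4])
print(o['force']); go([.5837,-.0305,.043],-.035,o)
g=cv2.cvtColor(p,cv2.COLOR_RGB2GRAY).astype(int)
for u in(200,276,350): print(u,g[100:200,u].tolist())
for x in chip(p,d,k):print(*x)
E
```

```text
[ 0.38057694  0.31010168 -1.21132423]
shift now-axes [-0.0005 -0.0025  0.0446] after-turn axes [-0.0007 -0.0025  0.0446] turn [-0.     0.005 -0.003] pos [ 0.5843 -0.0331  0.0876] t 5.25 w 0.020478112995069284
200 [149, 150, 150, 150, 149, 148, 147, 146, 146, 147, 147, 147, 148, 148, 149, 150, 150, 145, 132, 119, 130, 156, 176, 185, 191, 195, 197, 197, 198, 201, 204, 206, 206, 206, 205, 206, 206, 205, 204, 204, 202, 201, 200, 198, 198, 199, 200, 199, 194, 177, 142, 95, 74, 82, 90, 92, 92, 93, 92, 93, 92, 93, 93, 93, 93, 96, 116, 157, 189, 202, 205, 206, 207, 207, 207, 206, 206, 207, 208, 209, 209, 208, 205, 203, 202, 204, 205, 206, 208, 207, 207, 207, 206, 206, 206, 206, 205, 205, 205, 206]
276 [150, 150, 150, 151, 150, 150, 149, 150, 151, 151, 151, 151, 150, 149, 149, 148, 146, 138, 125, 124, 143, 165, 181, 187, 192, 195, 196, 196, 198, 200, 203, 205, 205, 206, 206, 205, 205, 205, 203, 202, 199, 198, 198, 198, 198, 199, 200, 197, 188, 162, 119, 80, 77, 87, 92, 92, 93, 93, 93, 92, 92, 93, 92, 93, 93, 100, 128, 166, 192, 201, 204, 205, 207, 207, 206, 204, 203, 204, 207, 208, 208, 208, 207, 204, 193, 168, 132, 110, 107, 115, 141, 174, 201, 216, 216, 192, 156, 137, 134, 134]
350 [147, 145, 144, 144, 144, 144, 145, 146, 148, 148, 148, 149, 150, 151, 151, 152, 151, 142, 123, 120, 143, 168, 181, 187, 191, 193, 194, 195, 196, 196, 199, 200, 202, 203, 204, 204, 204, 204, 203, 201, 198, 197, 197, 198, 199, 200, 200, 198, 191, 164, 115, 74, 74, 86, 92, 93, 93, 93, 93, 93, 92, 92, 93, 93, 92, 99, 124, 161, 189, 200, 203, 204, 205, 204, 202, 200, 199, 201, 205, 207, 209, 209, 207, 205, 203, 203, 204, 205, 205, 205, 205, 206, 206, 207, 207, 207, 206, 207, 207, 207]
2460 [276. 213.] 0.0784 [609.5 -33.1] [31.1 14.9] 87.9
1939 [276. 299.] 0.1028 [581.9 -32.2] [13.  25.5] 87.1
```

View pics/w6.png

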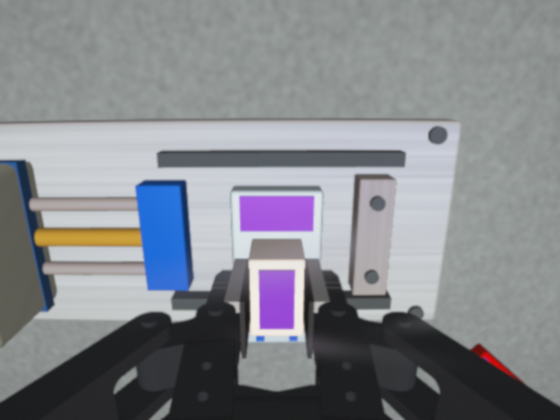

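Chip tag (276,213) lies between the jaw (165,237) and fence (374,237). The ribs are level with the chip edge, so yaw is good. Now the lateral check.

```bash
python3 - <<'E'
from chip import *
a=np.load('w6.npz');p=a['p'];V=a['V'];k=K('wrist')[:4]+(V,)
g=cv2.cvtColor(p,cv2.COLOR_RGB2GRAY).astype(int)
w=lambda u,v,z:(onz('wrist',u,v,z,k)[:2]*1000).round(2)
print('far rib',w(276,166.3,.02),w(276,166.3,.03)); print('chip front', w(276,190.8,.0772),w(276,185.3,.0652))
print(g[280:312,200],g[280:312,350]); 
for u in(200,350):print('near',[w(u,v,.03) for v in(291,292,293,294)])
print('jaw face',w(190,237,.036),'fence',w(354.5,237,.036),'sides',w(276,225,.0772),w(232,225,.077),w(321,225,.077))
E
```

```text
far rib [619.2  -33.25] [621.07 -33.33]
chip front [619.37 -33.32] [618.89 -33.29]
[200 201 203 203 203 202 200 198 195 186 159 113  77  67  65  65  63  63
  73  87  94  94  95  93  92  84  72  55  44  37  37  37] [ 78  77  78  83  95 109 124 137 151 146 114  76  59  54  52  51  50  58
  73  86  92  93  92  88  76  57  41  33  31  31  32  31]
near [array([546.24,  15.76]), array([545.55,  15.83]), array([544.86,  15.9 ]), array([544.17,  15.97])]
near [array([542.87, -75.46]), array([542.18, -75.48]), array([541.49, -75.5 ]), array([540.8 , -75.52])]
jaw face [583.9   16.44] fence [580.48 -75.96] sides [603.96 -32.74] [604.6  -13.47] [603.16 -52.44]
```

>>> carry_out:
  plan:
    - {"dx": -0.0006,"dy": -0.002,"dz": 0.02,"wx": 0,"wy": 0,"wz": 0,"jaw": 0.01}
    - {"dx": 0,"dy": 0,"dz": 0.014,"wx": 0,"wy": 0,"wz": 0,"jaw": 0.01}
    - {"dx": 0,"dy": 0,"dz": 0.006,"wx": 0,"wy": 0,"wz": 0,"jaw": 0.01}
    - {"dx": 0,"dy": 0,"dz": 0.002,"wx": 0,"wy": 0,"wz": 0,"jaw": 0.01}
    - {"dx": 0,"dy": 0,"dz": 0,"wx": 0,"wy": 0,"wz": 0,"jaw": 0.01}

```text
time_s: 5.8
tool_pos: [0.5848, -0.03, 0.0477]
tool_rot: [-3.141, 0.057, 0.001]
force: [-0.1, 0.1, -0.6]
width: 0.021
grasp_force: 42.3
```

>>> carry_out:
  plan:
    - {"dx": 0,"dy": 0,"dz": 0.002,"wx": 0,"wy": 0,"wz": 0,"jaw": 0.01}
    - {"dx": 0,"dy": 0,"dz": 0.001,"wx": 0,"wy": 0,"wz": 0,"jaw": 0.01}
    - {"dx": 0,"dy": 0,"dz": 0,"wx": 0,"wy": 0,"wz": 0,"jaw": 0.01}
    - {"dx": 0,"dy": 0,"dz": 0,"wx": 0,"wy": 0,"wz": 0,"jaw": 0.01}

```text
time_s: 6.2
tool_pos: [0.5839, -0.0297, 0.0435]
tool_rot: [-3.141, 0.057, 0.004]
force: [0.2, 0.8, -1.7]
width: 0.0211
grasp_force: 42.3
```

>>> carry_out:
  plan:
    - {"dx": 0,"dy": 0,"dz": 0.001,"wx": 0,"wy": 0,"wz": 0,"jaw": 0.01}
    - {"dx": 0,"dy": 0,"dz": 0,"wx": 0,"wy": 0,"wz": 0,"jaw": 0.01}
    - {"dx": 0,"dy": 0,"dz": 0,"wx": 0,"wy": 0,"wz": 0,"jaw": 0.01}

```text
time_s: 6.5
tool_pos: [0.5839, -0.0297, 0.0426]
tool_rot: [-3.141, 0.057, 0.004]
force: [0.5, 0.0, 0.7]
width: 0.0209
grasp_force: 42.5
```

>>> carry_out:
  plan:
    - {"dx": 0,"dy": 0,"dz": 0,"wx": 0,"wy": 0,"wz": 0,"jaw": 0.04}
    - {"dx": 0,"dy": 0,"dz": 0,"wx": 0,"wy": 0,"wz": 0,"jaw": 0.04}
    - {"dx": 0,"dy": 0,"dz": 0,"wx": 0,"wy": 0,"wz": 0,"jaw": 0.04}
    - {"dx": 0,"dy": 0,"dz": -0.02,"wx": 0,"wy": 0,"wz": 0,"jaw": 0.04}
    - {"dx": 0,"dy": 0,"dz": -0.03,"wx": 0,"wy": 0,"wz": 0,"jaw": 0.04}

```text
time_s: 7.0
tool_pos: [0.5819, -0.0296, 0.0906]
tool_rot: [-3.141, 0.057, 0.013]
force: [0.1, -0.0, 0.7]
width: 0.0399
grasp_force: 0.0
```

>>> carry_out:
  plan:
    - {"dx": 0,"dy": 0,"dz": -0.05,"wx": 0,"wy": 0,"wz": 0,"jaw": 0.05}
    - {"dx": -0.04,"dy": 0,"dz": -0.04,"wx": 0,"wy": 0,"wz": 0,"jaw": 0.05}
    - {"dx": -0.04,"dy": -0.04,"dz": -0.03,"wx": 0,"wy": 0,"wz": 0,"jaw": 0.05}
    - {"dx": -0.01,"dy": -0.04,"dz": 0,"wx": 0,"wy": 0,"wz": 0,"jaw": 0.05}
    - {"dx": 0,"dy": 0,"dz": 0,"wx": 0,"wy": 0,"wz": 0,"jaw": 0.05}

```text
time_s: 7.5
tool_pos: [0.5089, 0.014, 0.2025]
tool_rot: [-3.115, -0.02, 0.003]
force: [0.4, -0.4, -0.3]
width: 0.05
grasp_force: 0.0
```

```bash
python3 - <<'E'
from chip import *
o=observe();p,d,k=snap('wrist','w7.png'); np.savez('w7.npz',p=p,d=d,V=k[4])
go([.5867,.1513,.15],-.035,o)
for x in chip(p,d,k):print(*x)
E
```

```text
shift now-axes [ 0.0796 -0.1349  0.056 ] after-turn axes [ 0.0729 -0.14    0.0525] turn [-0.027  0.002  0.048] pos [0.5089 0.014  0.2025] t 7.5 w 0.050033610282931414
669 [341.  63.] 0.0336 [609.  -29.7] [29.2 13.5] 88.3
520 [341.  99.] 0.0575 [581.1 -28.6] [11.8 23.8] 87.4
476 [476. 236.] 0.0136 [ 457.9 -171.8] [15.3 30.8] 46.2
349 [506. 266.] 0.0375 [ 438.8 -192. ] [25.4 13.1] 49.0
```

View pics/w7.png

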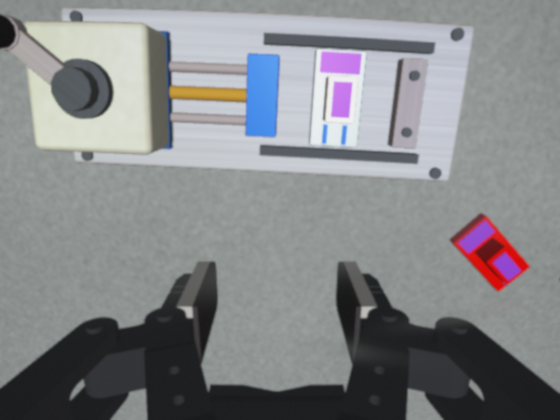

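Chip lies flat in the channel at (340,95), tags at floor height, jaw (263,95) and fence (408,103). The crank hub is at (80,88) and the grip at (5,33), at the picture's edge. I've used all 10 pictures, so from here I go by numbers. Next: square the tool and measure the grip.

>>> carry_out:
  plan:
    - {"dx": 0,"dy": 0,"dz": 0,"wx": -0.027,"wy": 0.002,"wz": 0.048,"jaw": 0.06}
    - {"dx": 0,"dy": -0.04,"dz": -0.02,"wx": 0,"wy": 0,"wz": 0,"jaw": 0.06}
    - {"dx": 0,"dy": -0.04,"dz": -0.02,"wx": 0,"wy": 0,"wz": 0,"jaw": 0.06}
    - {"dx": 0,"dy": -0.02,"dz": 0,"wx": 0,"wy": 0,"wz": 0,"jaw": 0.06}
    - {"dx": 0,"dy": 0,"dz": 0,"wx": 0,"wy": 0,"wz": 0,"jaw": 0.06}

```text
time_s: 8.05
tool_pos: [0.5107, 0.0445, 0.2431]
tool_rot: [-3.089, -0.089, 0.007]
force: [0.4, 0.3, -1.0]
width: 0.0598
grasp_force: 0.0
```

```bash
python3 - <<'E'
from chip import *
o=observe();p,d,k=snap('wrist','w8.png'); np.savez('w8.npz',p=p,d=d,V=k[4])
go([.6182,.1894,.15],-.035,o)
h=cv2.cvtColor(p,cv2.COLOR_RGB2HSV)
P=np.zeros(d.shape+(3,))
for v in range(0,260):
    for u in range(560):P[v,u]=pt('wrist',u,v,d[v,u],k)
z=P[...,2]
top=((z>.135)&(z<.155)&(d>.01)); top[260:]=0
n,l,s,c=cv2.connectedComponentsWithStats(top.astype(np.uint8))
for i in range(1,n):
    if s[i,4]>40:
        m=l==i; q=P[m]; e,r=cv2.minEnclosingCircle((q[:,:2]*1000).astype(np.float32)); print('grip?',s[i],c[i].round(),np.median(q,0).round(4),np.round(e,1),round(r,1),h[m].mean(0).round())
hub=((h[...,2]<90)&(z>.085)&(z<.135)); hub[260:]=0
n,l,s,c=cv2.connectedComponentsWithStats(hub.astype(np.uint8))
for i in range(1,n):
    if s[i,4]>60:
        q=P[l==i]; e,r=cv2.minEnclosingCircle((q[:,:2]*1000).astype(np.float32)); print('hub?',s[i],c[i].round(),np.median(q,0).round(4),q[:,2].max().round(4),np.round(e,1),round(r,1))
gb=((z>.077)&(z<.087)&(h[...,2]>150)); gb[260:]=0
q=P[gb]; print('gearbox',cv2.minAreaRect((q[:,:2]*1000).astype(np.float32)),np.median(q[:,2]),len(q))
E
```

```text
shift now-axes [ 0.1159 -0.1335  0.0998] after-turn axes [ 0.1023 -0.1485  0.0931] turn [-0.051  0.006  0.092] pos [0.5107 0.0445 0.2431] t 8.05 w 0.059784650517075544
grip? [  43    4   40   38 1132] [62. 23.] [0.6219 0.1911 0.145 ] [622.4 193.9] 11.1 [121.  12.  38.]
hub? [ 68  10  37  37 740] [90. 31.] [0.62   0.1855 0.1209] 0.135 [622.2 193. ] 10.9
hub? [152  67  21  38 249] [165.  86.] [0.5867 0.1414 0.0965] 0.1022 [586.6 150.5] 14.0
hub? [173  69   9  36  72] [178.  87.] [0.5858 0.134  0.0881] 0.0894 [586.6 138.2] 13.2
gearbox ((586.856689453125, 152.74368286132812), (88.51549530029297, 89.8429183959961), 87.91028594970703) 0.08058835748307377 8982
```

```bash
python3 - <<'E'
from h import *
o=observe();print(o['joints'].round(3));M=R.from_rotvec(o['tool_rot']).as_matrix();print(M.round(3))
E
```

```text
[0.056 0.264 0.064 1.376 0.051 3.141]
[[ 0.998  0.057 -0.008]
 [ 0.057 -0.997  0.051]
 [-0.005 -0.051 -0.999]]
```

Joint 6 is at its limit, which caused the drift. I'll turn the tool to yaw +90°, mid-range for that joint; then tool dx is world y and dy is world x. The grip is round, so any yaw will do.

>>> carry_out:
  plan:
    - {"dx": 0,"dy": 0,"dz": 0,"wx": -0.051,"wy": 0.005,"wz": -0.13,"jaw": 0.06}
    - {"dx": 0,"dy": 0,"dz": 0,"wx": 0,"wy": 0,"wz": -0.145,"jaw": 0.06}
    - {"dx": 0,"dy": 0,"dz": 0,"wx": 0,"wy": 0,"wz": -0.145,"jaw": 0.06}
    - {"dx": 0,"dy": 0,"dz": 0,"wx": 0,"wy": 0,"wz": -0.145,"jaw": 0.06}
    - {"dx": 0,"dy": 0,"dz": 0,"wx": 0,"wy": 0,"wz": -0.145,"jaw": 0.06}

```text
time_s: 8.6
tool_pos: [0.5095, 0.0437, 0.2423]
tool_rot: [2.91, 1.183, 0.004]
force: [-0.3, -0.4, -0.2]
width: 0.0601
grasp_force: 0.0
```

>>> carry_out:
  plan:
    - {"dx": 0,"dy": 0,"dz": 0,"wx": 0,"wy": 0,"wz": -0.145,"jaw": 0.06}
    - {"dx": 0,"dy": 0,"dz": 0,"wx": 0,"wy": 0,"wz": -0.145,"jaw": 0.06}
    - {"dx": 0,"dy": 0,"dz": 0,"wx": 0,"wy": 0,"wz": -0.145,"jaw": 0.06}
    - {"dx": 0,"dy": 0,"dz": 0,"wx": 0,"wy": 0,"wz": -0.145,"jaw": 0.06}
    - {"dx": 0,"dy": 0,"dz": 0,"wx": 0,"wy": 0,"wz": -0.145,"jaw": 0.06}

```text
time_s: 9.1
tool_pos: [0.5095, 0.0436, 0.2424]
tool_rot: [2.301, 2.137, 0.004]
force: [0.8, 0.5, 0.6]
width: 0.0599
grasp_force: 0.0
```

```bash
python3 - <<'E'
from h import *
go([.6222,.1935,.19],np.pi/2); print(observe()['joints'].round(3))
E
```

```text
shift now-axes [0.1577 0.1011 0.0528] after-turn axes [0.1499 0.1127 0.0524] turn [ 0.003 -0.001 -0.074] pos [0.5095 0.0436 0.2424] t 9.1 w 0.05987784877443932
[8.500e-02 2.570e-01 5.500e-02 1.367e+00 1.000e-03 1.730e+00]
```

>>> carry_out:
  plan:
    - {"dx": 0,"dy": 0,"dz": 0,"wx": 0.003,"wy": 0,"wz": -0.074,"jaw": 0.06}
    - {"dx": 0.05,"dy": 0.038,"dz": 0.01,"wx": 0,"wy": 0,"wz": 0,"jaw": 0.06}
    - {"dx": 0.05,"dy": 0.038,"dz": 0.02,"wx": 0,"wy": 0,"wz": 0,"jaw": 0.06}
    - {"dx": 0.05,"dy": 0.0367,"dz": 0.022,"wx": 0,"wy": 0,"wz": 0,"jaw": 0.06}
    - {"dx": 0,"dy": 0,"dz": 0,"wx": 0,"wy": 0,"wz": 0,"jaw": 0.06}

```text
time_s: 9.6
tool_pos: [0.5976, 0.1625, 0.1968]
tool_rot: [-2.219, -2.217, 0.008]
force: [-0.8, -0.4, 0.2]
width: 0.06
grasp_force: 0.0
```

```bash
python3 - <<'E'
from chip import *
o=observe();p,d,k=snap('wrist','w9.png'); go([.6222,.1935,.11],np.pi/2,o)
h=cv2.cvtColor(p,cv2.COLOR_RGB2HSV)
P=np.zeros(d.shape+(3,))
for v in range(150,400):
    for u in range(150,410):P[v,u]=pt('wrist',u,v,d[v,u],k)
top=(P[...,2]>.135)&(P[...,2]<.155)&(h[...,2]<90)
n,l,s,c=cv2.connectedComponentsWithStats(top.astype(np.uint8))
for i in range(1,n):
    if s[i,4]>100:
        q=P[l==i]; e,r=cv2.minEnclosingCircle((q[:,:2]*1000).astype(np.float32)); print(s[i],c[i].round(),np.median(q,0).round(4),np.round(e,1),round(r,1))
E
```

```text
shift now-axes [0.0311 0.0252 0.0866] after-turn axes [0.031  0.0246 0.0868] turn [-0.007 -0.    -0.001] pos [0.5976 0.1625 0.1968] t 9.6 w 0.060011734221246386
[ 304  157   39   39 1188] [323. 176.] [0.622  0.1964 0.1454] [622.4 195.5] 10.5
```

>>> carry_out:
  plan:
    - {"dx": 0.016,"dy": 0.0124,"dz": 0,"wx": -0.007,"wy": 0,"wz": 0,"jaw": 0.06}
    - {"dx": 0.016,"dy": 0.0124,"dz": 0,"wx": 0,"wy": 0,"wz": 0,"jaw": 0.05}
    - {"dx": 0,"dy": 0,"dz": 0,"wx": 0,"wy": 0,"wz": 0,"jaw": 0.05}
    - {"dx": 0,"dy": 0,"dz": 0.01,"wx": 0,"wy": 0,"wz": 0,"jaw": 0.05}
    - {"dx": 0,"dy": 0,"dz": 0,"wx": 0,"wy": 0,"wz": 0,"jaw": 0.05}

```text
time_s: 10.15
tool_pos: [0.6209, 0.1899, 0.1933]
tool_rot: [2.225, 2.212, 0.007]
force: [-0.2, -0.0, -0.5]
width: 0.0504
grasp_force: 0.0
```

```bash
python3 - <<'E'
from h import *
go([.6224,.1945,.11],np.pi/2)
E
```

```text
shift now-axes [0.0046 0.001  0.0833] after-turn axes [0.0046 0.0015 0.0833] turn [ 0.006 -0.001 -0.006] pos [0.6209 0.1899 0.1933] t 10.15 w 0.05037485197223225
```

>>> carry_out:
  plan:
    - {"dx": 0.0045,"dy": 0.001,"dz": 0.02,"wx": 0,"wy": 0,"wz": 0,"jaw": 0.05}
    - {"dx": 0,"dy": 0,"dz": 0.025,"wx": 0,"wy": 0,"wz": 0,"jaw": 0.05}
    - {"dx": 0,"dy": 0,"dz": 0.02,"wx": 0,"wy": 0,"wz": 0,"jaw": 0.05}
    - {"dx": 0,"dy": 0,"dz": 0.012,"wx": 0,"wy": 0,"wz": 0,"jaw": 0.05}
    - {"dx": 0,"dy": 0,"dz": 0,"wx": 0,"wy": 0,"wz": 0,"jaw": 0.05}

```text
time_s: 10.65
tool_pos: [0.6223, 0.1951, 0.1161]
tool_rot: [2.225, 2.213, 0.006]
force: [-0.6, -0.6, -1.0]
width: 0.05
grasp_force: 0.0
```

```bash
python3 - <<'E'
from h import *
go([.6224,.1945,.11],np.pi/2);print(observe()['force'])
E
```

```text
shift now-axes [-0.0006  0.      0.0061] after-turn axes [-0.0006  0.0001  0.0061] turn [ 0.005 -0.001 -0.005] pos [0.6223 0.1951 0.1161] t 10.65 w 0.050009215180309215
[-0.58955661 -0.60272491 -0.98755727]
```

Close on the grip.

>>> carry_out:
  plan:
    - {"dx": 0,"dy": 0,"dz": 0.004,"wx": 0,"wy": 0,"wz": 0,"jaw": 0.01}
    - {"dx": 0,"dy": 0,"dz": 0,"wx": 0,"wy": 0,"wz": 0,"jaw": 0.01}
    - {"dx": 0,"dy": 0,"dz": 0,"wx": 0,"wy": 0,"wz": 0,"jaw": 0.01}
    - {"dx": 0,"dy": 0,"dz": 0,"wx": 0,"wy": 0,"wz": 0,"jaw": 0.01}
    - {"dx": 0,"dy": 0,"dz": 0,"wx": 0,"wy": 0,"wz": 0,"jaw": 0.01}
  squeeze: 60

```text
time_s: 11.15
tool_pos: [0.6243, 0.1963, 0.1153]
tool_rot: [2.222, 2.212, 0.014]
force: [-2.2, -1.2, 4.9]
width: 0.02
grasp_force: 59.2
```

```bash
cat > cr.py <<'E'
from h import *
import sys
A=np.array([.5870,.1527]); r=.055
def st():
    o=observe(); M=R.from_rotvec(o['tool_rot']).as_matrix(); e=o['tool_pos'][:2]-A; ph=np.arctan2(e[0],e[1])
    t=np.array([np.cos(ph),-np.sin(ph)]); n=np.array([np.sin(ph),np.cos(ph)]); F=o['force'][:2]
    print('t',o['time_s'],'phi',ph.round(3),'rad',np.hypot(*e).round(4),'z',o['tool_pos'][2].round(4),'Ftan',(F@t).round(2),'Frad',(F@n).round(2),'Fz',o['force'][2].round(2),'w',o['width'].round(4),'gf',round(o['grasp_force'],1)); return o,M,ph
E
python3 - <<'E'
from cr import *
o,M,ph=st(); print(M.round(4))
# commanded-path table in tool axes for steps of .3 from phi0=.707, own radius
a=.707+.3*np.arange(0,48)
g=r*np.column_stack([np.sin(a),np.cos(a),0*a]); D=(M.T@np.diff(g,axis=0).T).T
for i,x in enumerate(D): print(i,a[i+1].round(2),(x*1000).round(1))
E
```

```text
Traceback (most recent call last):
  File "cr.py", line 7, in st
    print('t',o['time_s'],'phi',ph.round(3),'rad',np.hypot(*e).round(4),'z',o['tool_pos'][2].round(4),'Ftan',(F@t).round(2),'Frad',(F@n).round(2),'Fz',o['force'][2].round(2),'w',o['width'].round(4),'gf',round(o['grasp_force'],1)); return o,M,ph
                                                                                                                                                                                  ^^^^^^^^^^^^^^^^
AttributeError: 'float' object has no attribute 'round'
```

```bash
sed -i "s/o\['width'\].round(4)/round(o['width'],4)/" cr.py
python3 - <<'E'
from cr import *
o,M,ph=st(); print(M.round(4))
a=.707+.3*np.arange(0,45)
g=r*np.column_stack([np.sin(a),np.cos(a),0*a]); D=(M.T@np.diff(g,axis=0).T).T
for i,x in enumerate(D): print(i,a[i+1].round(2),(x*1000).round(1))
E
```

```text
t 11.15 phi 0.707 rad 0.0573 z 0.1153 Ftan -0.86 Frad -2.31 Fz 4.88 w 0.02 gf 59.2
[[ 0.0043  0.9999  0.0104]
 [ 1.     -0.0043  0.0021]
 [ 0.0021  0.0104 -0.9999]]
0 1.01 [-12.4  10.8   0.1]
1 1.31 [-15.    6.7   0. ]
2 1.61 [-16.3   1.9  -0. ]
3 1.91 [-16.2  -3.   -0.1]
4 2.21 [-14.6  -7.6  -0.1]
5 2.51 [-11.7 -11.6  -0.1]
6 2.81 [ -7.7 -14.5  -0.2]
7 3.11 [ -3.1 -16.1  -0.2]
8 3.41 [  1.8 -16.3  -0.2]
9 3.71 [  6.6 -15.1  -0.1]
10 4.01 [ 10.7 -12.5  -0.1]
11 4.31 [13.9 -8.7 -0.1]
12 4.61 [15.9 -4.2 -0. ]
13 4.91 [16.4  0.7  0. ]
14 5.21 [15.5  5.5  0.1]
15 5.51 [13.2  9.8  0.1]
16 5.81 [ 9.7 13.3  0.2]
17 6.11 [ 5.3 15.5  0.2]
18 6.41 [ 0.5 16.4  0.2]
19 6.71 [-4.4 15.8  0.2]
20 7.01 [-8.9 13.8  0.1]
21 7.31 [-12.6  10.6   0.1]
22 7.61 [-15.1   6.4   0. ]
23 7.91 [-16.4   1.7  -0. ]
24 8.21 [-16.1  -3.2  -0.1]
25 8.51 [-14.4  -7.9  -0.1]
26 8.81 [-11.5 -11.8  -0.1]
27 9.11 [ -7.5 -14.6  -0.2]
28 9.41 [ -2.8 -16.2  -0.2]
29 9.71 [  2.1 -16.3  -0.2]
30 10.01 [  6.8 -15.   -0.1]
31 10.31 [ 10.9 -12.3  -0.1]
32 10.61 [14.1 -8.5 -0.1]
33 10.91 [16. -4. -0.]
34 11.21 [16.4  0.9  0. ]
35 11.51 [15.4  5.7  0.1]
36 11.81 [13.  10.   0.1]
37 12.11 [ 9.5 13.4  0.2]
38 12.41 [ 5.1 15.6  0.2]
39 12.71 [ 0.2 16.4  0.2]
40 13.01 [-4.6 15.8  0.2]
41 13.31 [-9.1 13.7  0.1]
42 13.61 [-12.7  10.4   0.1]
43 13.91 [-15.2   6.2   0. ]
```

>>> carry_out:
  plan:
    - {"dx": -0.0124,"dy": 0.0108,"dz": 0,"wx": 0,"wy": 0,"wz": 0,"jaw": 0.01}
    - {"dx": -0.015,"dy": 0.0067,"dz": 0,"wx": 0,"wy": 0,"wz": 0,"jaw": 0.01}
    - {"dx": -0.0163,"dy": 0.0019,"dz": 0,"wx": 0,"wy": 0,"wz": 0,"jaw": 0.01}

```text
time_s: 11.45
tool_pos: [0.6427, 0.1544, 0.1152]
tool_rot: [2.223, 2.218, 0.016]
force: [-8.5, 5.3, 7.9]
width: 0.0203
grasp_force: 59.6
```

```bash
python3 -c "
from cr import *
o,M,ph=st();print(M.round(4),o['tool_pos'])"
```

```text
t 11.45 phi 1.541 rad 0.0557 z 0.1152 Ftan -5.54 Frad -8.36 Fz 7.91 w 0.0203 gf 59.6
[[ 0.0022  1.      0.0081]
 [ 1.     -0.0022  0.0061]
 [ 0.0061  0.0081 -0.9999]] [0.64269949 0.15438423 0.115195  ]
```

>>> carry_out:
  plan:
    - {"dx": -0.016,"dy": -0.004,"dz": 0,"wx": 0,"wy": 0,"wz": 0,"jaw": 0.01}
    - {"dx": -0.0141,"dy": -0.008,"dz": 0,"wx": 0,"wy": 0,"wz": 0,"jaw": 0.01}
    - {"dx": -0.0117,"dy": -0.0116,"dz": 0,"wx": 0,"wy": 0,"wz": 0,"jaw": 0.01}
    - {"dx": -0.0077,"dy": -0.0145,"dz": 0,"wx": 0,"wy": 0,"wz": 0,"jaw": 0.01}
    - {"dx": -0.0031,"dy": -0.0161,"dz": 0,"wx": 0,"wy": 0,"wz": 0,"jaw": 0.01}

```text
time_s: 11.95
tool_pos: [0.592, 0.1003, 0.1153]
tool_rot: [2.22, 2.209, 0.023]
force: [3.9, 2.6, 3.0]
width: 0.0202
grasp_force: 59.2
```

```bash
python3 -c "
from cr import *
o,M,ph=st();print(M.round(4),o['tool_pos'])"
```

```text
t 11.95 phi 3.046 rad 0.0526 z 0.1153 Ftan -4.16 Frad -2.23 Fz 2.96 w 0.0202 gf 59.2
[[ 0.0047  0.9998  0.0173]
 [ 1.     -0.0048  0.0039]
 [ 0.0039  0.0172 -0.9998]] [0.59199697 0.10034933 0.11527513]
```

>>> carry_out:
  plan:
    - {"dx": 0.0018,"dy": -0.0163,"dz": 0,"wx": 0,"wy": 0,"wz": 0,"jaw": 0.01}
    - {"dx": 0.0066,"dy": -0.0151,"dz": 0,"wx": 0,"wy": 0,"wz": 0,"jaw": 0.01}
    - {"dx": 0.0107,"dy": -0.0125,"dz": 0,"wx": 0,"wy": 0,"wz": 0,"jaw": 0.01}
    - {"dx": 0.0139,"dy": -0.0087,"dz": 0,"wx": 0,"wy": 0,"wz": 0,"jaw": 0.01}
    - {"dx": 0.0159,"dy": -0.0042,"dz": 0,"wx": 0,"wy": 0,"wz": 0,"jaw": 0.01}

```text
time_s: 12.45
tool_pos: [0.5328, 0.1484, 0.1152]
tool_rot: [2.222, 2.209, 0.014]
force: [-0.3, -4.1, 6.2]
width: 0.02
grasp_force: 59.6
```

```bash
sed -i 's/A=np.array.*; r/A=np.array([.5877,.1547]); r/' cr.py; python3 -c "
from cr import *
o,M,ph=st();print(M.round(4),o['tool_pos'])"
```

```text
t 12.45 phi -1.685 rad 0.0552 z 0.1152 Ftan -4.0 Frad 0.71 Fz 6.18 w 0.02 gf 59.6
[[ 5.900e-03  9.999e-01  1.280e-02]
 [ 1.000e+00 -5.900e-03  0.000e+00]
 [ 1.000e-04  1.280e-02 -9.999e-01]] [0.53283954 0.14838802 0.11516684]
```

>>> carry_out:
  plan:
    - {"dx": 0.0164,"dy": 0.0007,"dz": 0,"wx": 0,"wy": 0,"wz": 0,"jaw": 0.01}
    - {"dx": 0.0155,"dy": 0.0055,"dz": 0,"wx": 0,"wy": 0,"wz": 0,"jaw": 0.01}
    - {"dx": 0.0132,"dy": 0.0098,"dz": 0,"wx": 0,"wy": 0,"wz": 0,"jaw": 0.01}
    - {"dx": 0.0097,"dy": 0.0133,"dz": 0,"wx": 0,"wy": 0,"wz": 0,"jaw": 0.01}
    - {"dx": 0.0053,"dy": 0.0155,"dz": 0,"wx": 0,"wy": 0,"wz": 0,"jaw": 0.01}

```text
time_s: 12.95
tool_pos: [0.5776, 0.2096, 0.1151]
tool_rot: [2.22, 2.213, 0.013]
force: [-2.9, -5.4, 7.0]
width: 0.0196
grasp_force: 59.7
```

```bash
python3 -c "
from cr import *
o,M,ph=st();print(o['tool_pos'],o['joints'].round(2))"
```

```text
t 12.95 phi -0.181 rad 0.0558 z 0.1151 Ftan -3.87 Frad -4.83 Fz 7.05 w 0.0196 gf 59.7
[0.57764344 0.2096193  0.11514517] [ 0.35  0.53  0.12  1.15 -0.    1.92]
```

>>> carry_out:
  plan:
    - {"dx": -0.0005,"dy": 0.0163,"dz": 0,"wx": 0,"wy": 0,"wz": 0,"jaw": 0.01}
    - {"dx": -0.0044,"dy": 0.0158,"dz": 0,"wx": 0,"wy": 0,"wz": 0,"jaw": 0.01}
    - {"dx": -0.0089,"dy": 0.0138,"dz": 0,"wx": 0,"wy": 0,"wz": 0,"jaw": 0.01}
    - {"dx": -0.0126,"dy": 0.0106,"dz": 0,"wx": 0,"wy": 0,"wz": 0,"jaw": 0.01}
    - {"dx": -0.0151,"dy": 0.0064,"dz": 0,"wx": 0,"wy": 0,"wz": 0,"jaw": 0.01}

```text
time_s: 13.45
tool_pos: [0.6407, 0.1696, 0.1153]
tool_rot: [2.222, 2.217, 0.018]
force: [-5.4, 3.0, 7.2]
width: 0.0202
grasp_force: 59.6
```

```bash
python3 -c "
from cr import *
o,M,ph=st();print(o['tool_pos'],o['joints'].round(2))"
```

```text
t 13.45 phi 1.297 rad 0.055 z 0.1153 Ftan -4.31 Frad -4.44 Fz 7.25 w 0.0202 gf 59.6
[0.64066297 0.16959778 0.11525092] [0.26 0.62 0.28 1.22 0.   1.83]
```

>>> carry_out:
  plan:
    - {"dx": -0.0163,"dy": 0.0012,"dz": 0,"wx": 0,"wy": 0,"wz": 0,"jaw": 0.01}
    - {"dx": -0.0161,"dy": -0.0034,"dz": 0,"wx": 0,"wy": 0,"wz": 0,"jaw": 0.01}
    - {"dx": -0.0144,"dy": -0.0079,"dz": 0,"wx": 0,"wy": 0,"wz": 0,"jaw": 0.01}
    - {"dx": -0.0115,"dy": -0.0118,"dz": 0,"wx": 0,"wy": 0,"wz": 0,"jaw": 0.01}
    - {"dx": -0.0075,"dy": -0.0146,"dz": 0,"wx": 0,"wy": 0,"wz": 0,"jaw": 0.01}

```text
time_s: 13.95
tool_pos: [0.6049, 0.1028, 0.1152]
tool_rot: [2.222, 2.213, 0.023]
force: [1.7, 8.8, 4.9]
width: 0.0202
grasp_force: 59.4
```

```bash
python3 - <<'E'
from cr import *
o,M,ph=st();print(o['tool_pos'],M.round(4))
k=K('wrist');p,d,k=snap('wrist','w10.png')
p,d,k=snap('top','t10.png')
h=cv2.cvtColor(p,cv2.COLOR_RGB2HSV)
b=((h[...,0]>100)&(h[...,0]<125)&(h[...,1]>120)&(h[...,2]>90)); b[:170]=0;b[250:]=0;b[:,:230]=0;b[:,330:]=0
m=((h[...,0]>128)&(h[...,0]<150)&(h[...,1]>90)); m[:190]=0;m[232:]=0;m[:,:240]=0;m[:,320:]=0
for n,q in(('jaw',b),('tags',m)):
    v,u=np.nonzero(q); print(n,len(u)); 
    if len(u): print(onz('top',u.mean(),v.mean(),.036,k),u.min(),u.max(),v.min(),v.max())
E
```

```text
t 13.95 phi 2.821 rad 0.0547 z 0.1152 Ftan -4.42 Frad -7.86 Fz 4.86 w 0.0202 gf 59.4
[0.60492253 0.10283263 0.11522284] [[ 0.0039  0.9999  0.0146]
 [ 1.     -0.004   0.0064]
 [ 0.0065  0.0146 -0.9999]]
jaw 128
[ 0.58067732 -0.0094831   0.036     ] 272 279 202 220
tags 55
[ 0.6022778  -0.04216641  0.036     ] 282 289 200 213
```

>>> carry_out:
  plan:
    - {"dx": -0.0014,"dy": -0.0164,"dz": 0,"wx": 0,"wy": 0,"wz": 0,"jaw": 0.01}
    - {"dx": 0.0021,"dy": -0.0163,"dz": 0,"wx": 0,"wy": 0,"wz": 0,"jaw": 0.01}
    - {"dx": 0.0068,"dy": -0.015,"dz": 0,"wx": 0,"wy": 0,"wz": 0,"jaw": 0.01}
    - {"dx": 0.0109,"dy": -0.0123,"dz": 0,"wx": 0,"wy": 0,"wz": 0,"jaw": 0.01}

```text
time_s: 14.45
tool_pos: [0.5456, 0.1193, 0.1152]
tool_rot: [2.22, 2.206, 0.019]
force: [5.9, 0.0, 4.0]
width: 0.0201
grasp_force: 59.5
```

```bash
python3 - <<'E'
from cr import *
o,M,ph=st()
a=10.307+.1*np.arange(0,30)
g=r*np.column_stack([np.sin(a),np.cos(a),0*a]); D=(M.T@np.diff(g,axis=0).T).T
for i,x in enumerate(D): print(a[i+1].round(2),(x[:2]*1000).round(1))
E
```

```text
t 14.45 phi -2.27 rad 0.055 z 0.1152 Ftan -3.77 Frad -4.53 Fz 4.04 w 0.0201 gf 59.5
10.41 [ 4.4 -3.3]
10.51 [ 4.7 -2.8]
10.61 [ 5.  -2.4]
10.71 [ 5.2 -1.9]
10.81 [ 5.3 -1.3]
10.91 [ 5.4 -0.8]
11.01 [ 5.5 -0.2]
11.11 [5.5 0.3]
11.21 [5.4 0.8]
11.31 [5.3 1.4]
11.41 [5.2 1.9]
11.51 [4.9 2.4]
11.61 [4.7 2.9]
11.71 [4.4 3.3]
11.81 [4.  3.8]
11.91 [3.6 4.1]
12.01 [3.2 4.5]
12.11 [2.7 4.8]
12.21 [2.2 5. ]
12.31 [1.7 5.2]
12.41 [1.2 5.4]
12.51 [0.6 5.5]
12.61 [0.1 5.5]
12.71 [-0.5  5.5]
12.81 [-1.   5.4]
12.91 [-1.5  5.3]
13.01 [-2.1  5.1]
13.11 [-2.6  4.9]
13.21 [-3.   4.6]
```

>>> carry_out:
  plan:
    - {"dx": 0.0044,"dy": -0.0033,"dz": 0,"wx": 0,"wy": 0,"wz": 0,"jaw": 0.01}
    - {"dx": 0.0047,"dy": -0.0024,"dz": 0,"wx": 0,"wy": 0,"wz": 0,"jaw": 0.01}
    - {"dx": 0.005,"dy": -0.002,"dz": 0,"wx": 0,"wy": 0,"wz": 0,"jaw": 0.01}
    - {"dx": 0.0052,"dy": -0.0019,"dz": 0,"wx": 0,"wy": 0,"wz": 0,"jaw": 0.01}
    - {"dx": 0.0053,"dy": -0.0013,"dz": 0,"wx": 0,"wy": 0,"wz": 0,"jaw": 0.01}

```text
time_s: 14.95
tool_pos: [0.5336, 0.1439, 0.1151]
tool_rot: [2.221, 2.209, 0.015]
force: [-0.1, -3.2, 10.0]
width: 0.0196
grasp_force: 60.1
```

```bash
python3 - <<'E'
from cr import *
o,M,ph=st()
for i in range(2):
    p,d,k=snap('top','t11.png'); h=cv2.cvtColor(p,cv2.COLOR_RGB2HSV)
    b=((h[...,0]>100)&(h[...,0]<125)&(h[...,1]>120)&(h[...,2]>90)); b[:170]=0;b[250:]=0;b[:,:230]=0;b[:,330:]=0
    v,u=np.nonzero(b); print(len(u),onz('top',u.mean(),v.mean(),.036,k))
st()
E
```

```text
t 14.95 phi -1.767 rad 0.0552 z 0.1151 Ftan -3.14 Frad 0.69 Fz 10.02 w 0.0196 gf 60.1
125 [ 0.58019358 -0.01707957  0.036     ]
125 [ 0.58068121 -0.01709328  0.036     ]
t 15.05 phi -1.751 rad 0.0551 z 0.1151 Ftan -0.73 Frad 0.62 Fz 10.6 w 0.0201 gf 60.1
```

>>> carry_out:
  plan:
    - {"dx": 0.0054,"dy": -0.0008,"dz": -0.001,"wx": 0,"wy": 0,"wz": 0,"jaw": 0.01}
    - {"dx": 0.0055,"dy": -0.0002,"dz": 0,"wx": 0,"wy": 0,"wz": 0,"jaw": 0.01}
    - {"dx": 0.0055,"dy": 0.0003,"dz": 0,"wx": 0,"wy": 0,"wz": 0,"jaw": 0.01}
    - {"dx": 0.0054,"dy": 0.0008,"dz": 0,"wx": 0,"wy": 0,"wz": 0,"jaw": 0.01}

```text
time_s: 15.45
tool_pos: [0.5335, 0.1662, 0.1152]
tool_rot: [2.221, 2.21, 0.014]
force: [0.9, -3.7, 7.0]
width: 0.0203
grasp_force: 59.7
```

```bash
python3 -c "
from cr import *
st()"
```

```text
t 15.45 phi -1.361 rad 0.0554 z 0.1152 Ftan -3.45 Frad -1.65 Fz 7.01 w 0.0203 gf 59.7
```

>>> carry_out:
  plan:
    - {"dx": 0.0027,"dy": 0.0006,"dz": 0,"wx": 0,"wy": 0,"wz": 0,"jaw": 0.01}
    - {"dx": 0.0027,"dy": 0.0007,"dz": 0,"wx": 0,"wy": 0,"wz": 0,"jaw": 0.01}
    - {"dx": 0.0026,"dy": 0.0009,"dz": 0,"wx": 0,"wy": 0,"wz": 0,"jaw": 0.01}

```text
time_s: 15.75
tool_pos: [0.5357, 0.1742, 0.1152]
tool_rot: [2.221, 2.21, 0.014]
force: [0.3, -3.0, 7.0]
width: 0.0199
grasp_force: 59.7
```

>>> carry_out:
  plan:
    - {"dx": 0.0026,"dy": 0.001,"dz": 0,"wx": 0,"wy": 0,"wz": 0,"jaw": 0.01}
    - {"dx": 0.0025,"dy": 0.0011,"dz": 0,"wx": 0,"wy": 0,"wz": 0,"jaw": 0.01}
    - {"dx": 0.0024,"dy": 0.0013,"dz": 0,"wx": 0,"wy": 0,"wz": 0,"jaw": 0.01}

```text
time_s: 16.05
tool_pos: [0.5391, 0.1816, 0.1152]
tool_rot: [2.221, 2.21, 0.013]
force: [0.5, -3.1, 7.4]
width: 0.0199
grasp_force: 59.7
```

>>> carry_out:
  plan:
    - {"dx": 0.0024,"dy": 0.0014,"dz": 0,"wx": 0,"wy": 0,"wz": 0,"jaw": 0.01}
    - {"dx": 0.0023,"dy": 0.0015,"dz": 0,"wx": 0,"wy": 0,"wz": 0,"jaw": 0.01}

```text
time_s: 16.25
tool_pos: [0.5419, 0.1862, 0.1152]
tool_rot: [2.221, 2.21, 0.013]
force: [-0.5, -3.4, 7.5]
width: 0.0198
grasp_force: 59.7
```

>>> carry_out:
  plan:
    - {"dx": 0.0018,"dy": 0.0013,"dz": 0,"wx": 0,"wy": 0,"wz": 0,"jaw": 0.01}
    - {"dx": 0.0018,"dy": 0.0013,"dz": 0,"wx": 0,"wy": 0,"wz": 0,"jaw": 0.01}

```text
time_s: 16.45
tool_pos: [0.5445, 0.1898, 0.1152]
tool_rot: [2.221, 2.21, 0.013]
force: [0.1, -3.7, 7.0]
width: 0.0204
grasp_force: 59.7
```

>>> carry_out:
  plan:
    - {"dx": 0.0017,"dy": 0.0015,"dz": 0,"wx": 0,"wy": 0,"wz": 0,"jaw": 0.01}
    - {"dx": 0.0017,"dy": 0.0015,"dz": 0,"wx": 0,"wy": 0,"wz": 0,"jaw": 0.01}

```text
time_s: 16.65
tool_pos: [0.5474, 0.1931, 0.1152]
tool_rot: [2.222, 2.21, 0.012]
force: [0.0, -3.9, 6.5]
width: 0.02
grasp_force: 59.7
```

```bash
python3 - <<'E'
from cr import *
o,M,ph=st()
for n,z in(('top',.036),('scene',.036)):
    p,d,k=snap(n); h=cv2.cvtColor(p,cv2.COLOR_RGB2HSV)
    b=((h[...,0]>100)&(h[...,0]<125)&(h[...,1]>120)&(h[...,2]>90)); 
    if n=='top': b[:170]=0;b[250:]=0;b[:,:230]=0;b[:,330:]=0; v,u=np.nonzero(b); print(len(u),onz('top',u.mean(),v.mean(),.036,k))
    if n=='top':
        m=((h[...,0]>128)&(h[...,0]<150)&(h[...,1]>90)); m[:190]=0;m[232:]=0;m[:,:240]=0;m[:,320:]=0
        c,l,s,ce=cv2.connectedComponentsWithStats(m.astype(np.uint8)); print([(x[4],onz('top',*y,.045,k).round(4)) for x,y in zip(s[1:],ce[1:]) if x[4]>5])
st()
E
```

```text
t 16.65 phi -0.81 rad 0.0557 z 0.1152 Ftan -2.8 Frad -2.68 Fz 6.52 w 0.02 gf 59.7
128 [ 0.58068209 -0.02154905  0.036     ]
[(np.int32(31), array([ 0.6079, -0.0548,  0.045 ])), (np.int32(20), array([ 0.5836, -0.0552,  0.045 ]))]
t 16.75 phi -0.803 rad 0.0557 z 0.1152 Ftan -1.5 Frad -2.3 Fz 7.04 w 0.0199 gf 59.7
```

>>> carry_out:
  plan:
    - {"dx": 0.0014,"dy": 0.0016,"dz": 0,"wx": 0,"wy": 0,"wz": 0,"jaw": 0.01}
    - {"dx": 0.0014,"dy": 0.0017,"dz": 0,"wx": 0,"wy": 0,"wz": 0,"jaw": 0.01}
    - {"dx": 0.0013,"dy": 0.0017,"dz": 0,"wx": 0,"wy": 0,"wz": 0,"jaw": 0.01}

```text
time_s: 17.05
tool_pos: [0.552, 0.1974, 0.1152]
tool_rot: [2.222, 2.211, 0.012]
force: [-1.3, -2.8, 8.0]
width: 0.0201
grasp_force: 59.7
```

>>> carry_out:
  plan:
    - {"dx": 0.0012,"dy": 0.0018,"dz": 0,"wx": 0,"wy": 0,"wz": 0,"jaw": 0.01}
    - {"dx": 0.0011,"dy": 0.0018,"dz": 0,"wx": 0,"wy": 0,"wz": 0,"jaw": 0.01}
    - {"dx": 0.001,"dy": 0.0018,"dz": 0,"wx": 0,"wy": 0,"wz": 0,"jaw": 0.01}

```text
time_s: 17.35
tool_pos: [0.5569, 0.2011, 0.1152]
tool_rot: [2.222, 2.213, 0.012]
force: [-2.1, -1.6, 8.0]
width: 0.0199
grasp_force: 59.7
```

>>> carry_out:
  plan:
    - {"dx": 0.001,"dy": 0.0019,"dz": 0,"wx": 0,"wy": 0,"wz": 0,"jaw": 0.01}
    - {"dx": 0.0009,"dy": 0.002,"dz": 0,"wx": 0,"wy": 0,"wz": 0,"jaw": 0.01}
    - {"dx": 0.0008,"dy": 0.002,"dz": 0,"wx": 0,"wy": 0,"wz": 0,"jaw": 0.01}

```text
time_s: 17.65
tool_pos: [0.5625, 0.2043, 0.1152]
tool_rot: [2.223, 2.214, 0.012]
force: [-2.7, -0.3, 7.2]
width: 0.0201
grasp_force: 59.7
```

>>> carry_out:
  plan:
    - {"dx": 0.0008,"dy": 0.0021,"dz": 0,"wx": 0,"wy": 0,"wz": 0,"jaw": 0.01}
    - {"dx": 0.0007,"dy": 0.0021,"dz": 0,"wx": 0,"wy": 0,"wz": 0,"jaw": 0.01}
    - {"dx": 0.0006,"dy": 0.0021,"dz": 0,"wx": 0,"wy": 0,"wz": 0,"jaw": 0.01}

```text
time_s: 17.95
tool_pos: [0.5686, 0.2069, 0.1152]
tool_rot: [2.223, 2.215, 0.013]
force: [-2.9, 0.8, 7.2]
width: 0.0199
grasp_force: 59.7
```

>>> carry_out:
  plan:
    - {"dx": 0.0006,"dy": 0.0021,"dz": 0,"wx": 0,"wy": 0,"wz": 0,"jaw": 0.01}
    - {"dx": 0.0005,"dy": 0.0021,"dz": 0,"wx": 0,"wy": 0,"wz": 0,"jaw": 0.01}
    - {"dx": 0.0004,"dy": 0.0021,"dz": 0,"wx": 0,"wy": 0,"wz": 0,"jaw": 0.01}

```text
time_s: 18.25
tool_pos: [0.5748, 0.2088, 0.1152]
tool_rot: [2.223, 2.216, 0.013]
force: [-3.6, 1.1, 7.7]
width: 0.02
grasp_force: 59.6
```

>>> carry_out:
  plan:
    - {"dx": 0.0003,"dy": 0.0015,"dz": 0,"wx": 0,"wy": 0,"wz": 0,"jaw": 0.01}
    - {"dx": 0.0002,"dy": 0.0015,"dz": 0,"wx": 0,"wy": 0,"wz": 0,"jaw": 0.01}

```text
time_s: 18.45
tool_pos: [0.5779, 0.2094, 0.1152]
tool_rot: [2.223, 2.216, 0.014]
force: [-4.1, 1.7, 7.0]
width: 0.0198
grasp_force: 59.6
```

```bash
python3 - <<'E'
from cr import *
o,M,ph=st()
p,d,k=snap('top'); h=cv2.cvtColor(p,cv2.COLOR_RGB2HSV)
b=((h[...,0]>100)&(h[...,0]<125)&(h[...,1]>120)&(h[...,2]>90)); 
b[:170]=0;b[250:]=0;b[:,:230]=0;b[:,330:]=0; v,u=np.nonzero(b); print(len(u),onz('top',u.mean(),v.mean(),.036,k))
st()
E
```

```text
t 18.45 phi -0.177 rad 0.0556 z 0.1152 Ftan -3.72 Frad 2.38 Fz 6.96 w 0.0198 gf 59.6
126 [ 0.58089343 -0.02469414  0.036     ]
t 18.5 phi -0.172 rad 0.0556 z 0.1153 Ftan -1.99 Frad 2.84 Fz 5.52 w 0.0201 gf 59.6
```

>>> carry_out:
  plan:
    - {"dx": 0.0002,"dy": 0.0015,"dz": 0,"wx": 0,"wy": 0,"wz": 0,"jaw": 0.01}
    - {"dx": 0.0001,"dy": 0.0015,"dz": 0,"wx": 0,"wy": 0,"wz": 0,"jaw": 0.01}

```text
time_s: 18.7
tool_pos: [0.5809, 0.2098, 0.1153]
tool_rot: [2.223, 2.216, 0.014]
force: [-2.7, 2.4, 6.7]
width: 0.0203
grasp_force: 59.6
```

>>> carry_out:
  plan:
    - {"dx": 0.0003,"dy": 0.0017,"dz": 0,"wx": 0,"wy": 0,"wz": 0,"jaw": 0.01}
    - {"dx": 0.0001,"dy": 0.0017,"dz": 0,"wx": 0,"wy": 0,"wz": 0,"jaw": 0.01}
    - {"dx": 0.0001,"dy": 0.0017,"dz": 0,"wx": 0,"wy": 0,"wz": 0,"jaw": 0.01}

```text
time_s: 19.0
tool_pos: [0.5854, 0.2102, 0.1152]
tool_rot: [2.224, 2.217, 0.012]
force: [-5.5, 2.4, 8.5]
width: 0.02
grasp_force: 59.7
```

Stiffening: the tangential force rose from about 2.6 to 5.4 N. Smaller steps now.

>>> carry_out:
  plan:
    - {"dx": 0,"dy": 0.0007,"dz": 0,"wx": 0,"wy": 0,"wz": 0,"jaw": 0.01}

```text
time_s: 19.1
tool_pos: [0.5857, 0.2102, 0.1152]
tool_rot: [2.224, 2.217, 0.011]
force: [-6.3, 2.3, 8.5]
width: 0.0196
grasp_force: 59.8
```

>>> carry_out:
  plan:
    - {"dx": 0,"dy": 0.0003,"dz": 0,"wx": 0,"wy": 0,"wz": 0,"jaw": 0.01}
    - {"dx": 0,"dy": 0,"dz": 0,"wx": 0,"wy": 0,"wz": 0,"jaw": 0.01}

```text
time_s: 19.3
tool_pos: [0.5858, 0.2102, 0.1152]
tool_rot: [2.224, 2.218, 0.011]
force: [-4.9, 1.7, 8.5]
width: 0.02
grasp_force: 59.8
```

```bash
python3 - <<'E'
from cr import *
o,M,ph=st()
p,d,k=snap('top'); h=cv2.cvtColor(p,cv2.COLOR_RGB2HSV)
b=((h[...,0]>100)&(h[...,0]<125)&(h[...,1]>120)&(h[...,2]>90)); 
b[:170]=0;b[250:]=0;b[:,:230]=0;b[:,330:]=0; v,u=np.nonzero(b); print(len(u),onz('top',u.mean(),v.mean(),.036,k))
st()
E
```

```text
t 19.3 phi -0.035 rad 0.0555 z 0.1152 Ftan -4.88 Frad 1.83 Fz 8.5 w 0.02 gf 59.8
125 [ 0.5813699  -0.02531205  0.036     ]
t 19.35 phi -0.034 rad 0.0556 z 0.1152 Ftan -6.44 Frad 2.45 Fz 8.49 w 0.0198 gf 59.8
```

>>> carry_out:
  plan:
    - {"dx": 0,"dy": -0.0005,"dz": 0,"wx": 0,"wy": 0,"wz": 0,"jaw": 0.05}
    - {"dx": 0,"dy": 0,"dz": 0,"wx": 0,"wy": 0,"wz": 0,"jaw": 0.05}
    - {"dx": 0,"dy": 0,"dz": 0,"wx": 0,"wy": 0,"wz": 0,"jaw": 0.05}
    - {"dx": 0,"dy": 0,"dz": -0.02,"wx": 0,"wy": 0,"wz": 0,"jaw": 0.05}
    - {"dx": 0,"dy": 0,"dz": -0.025,"wx": 0,"wy": 0,"wz": 0,"jaw": 0.05}

```text
time_s: 19.85
tool_pos: [0.5861, 0.2082, 0.1581]
tool_rot: [2.224, 2.214, 0.007]
force: [1.0, -0.0, 0.1]
width: 0.0501
grasp_force: 0.0
```

>>> carry_out:
  plan:
    - {"dx": 0,"dy": 0,"dz": -0.03,"wx": 0,"wy": 0,"wz": 0,"jaw": 0.05}
    - {"dx": 0,"dy": 0,"dz": -0.03,"wx": 0,"wy": 0,"wz": 0,"jaw": 0.05}
    - {"dx": 0,"dy": 0,"dz": 0,"wx": 0,"wy": 0,"wz": 0,"jaw": 0.05}
    - {"dx": 0,"dy": 0,"dz": 0,"wx": 0,"wy": 0,"wz": 0,"jaw": 0.05}

```text
time_s: 20.25
tool_pos: [0.5872, 0.2087, 0.2204]
tool_rot: [2.222, 2.212, 0.016]
force: [0.2, 0.9, -0.5]
width: 0.0503
grasp_force: 0.0
```

```bash
python3 - <<'E'
from h import *
o=observe();print(o['tool_pos'],o['force'],o['grasp_force'],o['width'])
p,d,k=snap('top'); h=cv2.cvtColor(p,cv2.COLOR_RGB2HSV)
b=((h[...,0]>100)&(h[...,0]<125)&(h[...,1]>120)&(h[...,2]>90)); 
b[:170]=0;b[250:]=0;b[:,:230]=0;b[:,330:]=0; v,u=np.nonzero(b); print(len(u),onz('top',u.mean(),v.mean(),.036,k))
m=((h[...,0]>128)&(h[...,0]<150)&(h[...,1]>90)); m[:190]=0;m[232:]=0;m[:,:240]=0;m[:,320:]=0
c,l,s,ce=cv2.connectedComponentsWithStats(m.astype(np.uint8)); print([(x[4],onz('top',*y,.045,k).round(4)) for x,y in zip(s[1:],ce[1:]) if x[4]>5])
E
```

```text
[0.58719919 0.20871691 0.22041179] [ 0.19221099  0.89269635 -0.52659958] 0.0 0.05032069400570442
126 [ 0.5812598  -0.02539645  0.036     ]
[(np.int32(29), array([ 0.6074, -0.0581,  0.045 ])), (np.int32(21), array([ 0.5832, -0.0587,  0.045 ]))]
```

```bash
python3 -c "
from workcell import close_job
print(close_job())"
```

```text
the job is handed in; nothing more can be done
None
```

The purple cartridge is in the channel and clamped against the fence at an estimated 35 N, inferred from the crank force. I released the crank, lifted the arm clear and handed the job in; no verdict was shown.

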